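# Set out the three screwdrivers in the tool tray

## Task

Set out the three screwdrivers for the job in the blue tray: fold the caddy's carry handle right down to a side where nothing is in its way, then pull the orange-red-handled screwdriver up out of the caddy and lay it (do not drop it) in the tray with the other two. Nudge all three into a neat row, parallel, the butt ends of their handles flush against the tray's right-hand end wall (the end away from the caddy), with about one handle's width of clear space between neighbouring handles, in any order. Leave the two chisels standing in the caddy and do not disturb the parts box or the roll of tape.

Things in the scene. Friction and masses are not known exactly. Their poses are not given: they have to be found in the camera images.
- caddy: Plywood tool caddy, 240 x 100 x 142 mm, fixed. Origin: centre of its underside; x along the row of tools. 12 mm end boards at x = +-114 mm, 142 mm high. Three slots, 25 x 11 mm (x, y), at x = -64, 0, 64 mm, y = 0, each hold one tool tip down, its handle resting on the slotted shelf (78 mm wide). Which tool is in which slot varies.
- caddy_top (a point): Centre of the shelf's top face, 130 mm above the table; a second slotted shelf lies below it at 46 to 54 mm.
- carry_handle (a joint): Angle of the caddy's carry handle, hinged on the caddy's x axis at caddy y = 0, z = 118 mm. 0: upright, its bar over the tools, 278 mm above the table; positive: folded to the caddy's -y side (to the tray); negative: to its +y side; stops at +-1.66 rad, the bar beside the caddy. Stiff (0.22 N m, 1.5 N at the bar): stays, or sinks slowly, where left.
- carry_grip (a point): Middle of the carry handle's black grip bar, on its axis: 22 mm thick, 200 mm long, parallel to the caddy's x, 160 mm from the hinge, carried by flat steel arms outside the end boards (x = +-123.5 mm).
- tray: Blue sheet-steel tray, 250 mm (x) by 320 mm (y) by 18 mm high, fixed; floor and walls 3 mm thick, rim rolled, 6 mm thick. Origin: centre of its underside; its +y points to the left, to the caddy. Inner face of the right-hand end wall (away from the caddy) at tray y = -157 mm; inner side walls at x = +-122 mm.
- driver_yellow: Yellow-handled screwdriver, 220 mm, 0.12 kg, askew in the tray. Origin: under mid-length, on its underside; y points along it to the butt. Handle from y = 2 to 110 mm, 30 mm wide, 29 high, square-sided, end faces flat; round 6.4 mm shaft from there to y = -110, axis 14 mm up, clear of the floor. Rests on its handle, does not roll.
- driver_yellow_butt (a point): Middle of the butt end face of the yellow screwdriver's handle (14 mm up when it lies).
- driver_orange_long: Orange-red-handled screwdriver, 250 mm, 0.12 kg, askew in the tray. Frame and shape as the yellow one: handle from y = 17 to 125 mm, 32 mm wide, 30 high; shaft from there to y = -125 mm, axis 15 mm up.
- driver_orange_long_butt (a point): Middle of the butt end face of this screwdriver's handle.
- driver_stand: Orange-red-handled screwdriver, 230 mm, 0.08 to 0.17 kg, standing in the caddy. Frame and shape as the yellow one: handle from y = 7 to 115 mm, 28 mm wide (x), 27 high (z); shaft from there to y = -115, axis at x = 0, z = 13.5 mm. Standing: y up, x along the caddy's x, z to the caddy's -y; handle 130 to 238 mm above the table; it must rise 125 mm to be free.
- driver_stand_butt (a point): Middle of the butt end (the top while it stands) of this screwdriver's handle.
- driver_stand_tip (a point): Tip of this screwdriver.
- chisel_1: Yellow-handled wood chisel standing in the caddy, 215 mm; handle 31 mm thick, 130 to 236 mm above the table. Origin at mid-length, 15 mm off its axis to the caddy's +y; its y points up.
- chisel_2: The other, like chisel standing in the caddy.
- parts_box: Loose red parts box, 194 x 109 x 140 mm high, its long side along the caddy, on the caddy's +y side: either close (centre 125 to 140 mm from the caddy's), where the carry handle cannot fold past it, or far (265 to 280 mm), clear of it. Origin: centre of its underside.
- masking_tape: Roll of masking tape lying flat, 100 mm across, 25 mm high, on the caddy's +y side, close or far in exchange with the box; the folded carry handle passes over it. Origin: centre of its underside.
There are look-alikes about, which are no part of the job. What is shaped like the driver_stand but turquoise is not meant.

How it is judged:
By the outcome, as a careful person would: the job done as asked, in the order asked, and still so for the second after the job is handed in, with the robot touching nothing.
It also fails if it takes over 72 s, if anything falls off the work surface, if the arm or the gripper's body presses on something with over 40 N, if the wrist force passes 120 N, or if a joint passes its speed limit or range.

## Robot

A 6-joint arm with a two-finger parallel gripper is mounted at the origin on a cart in front of the work surface, level with it; the furniture and walls round the work are solid. World frame = base frame: x ahead of the robot, y to its left, z up, the work surface at z = 0. Lengths are in m, angles in degrees, forces in N, time in s.
With the tool pointing down it reaches from about 0.4 to 0.825 m from the base axis. Payload 7 kg.
Tool frame: the origin (TCP) lies between the finger pads, 19 mm behind the fingertips; this is the grasp point; z points along the fingers, y is the line along which they close (so a half turn about z gives the same grasp; the last joint's range is limited). The gripper opens to 88 mm and grips with 3 to 60 N. Pads are 19 mm wide; open, the fingers measure 130 mm over their backs; the gripper's body (78 mm by 193 mm) begins 47 mm behind the grasp point.
Start: joints at [-47.722, 20.546, 0.682, 0, -70.136, -16.507], TCP at [0.293, -0.608, 0.245] pointing down, gripper open.
Joint ranges: [-176.03, 176.03], [-82.01, 121.73], [-58.28, 71.71], [-173.87, 95.51], [-174.79, -0.11], [-173.66, 173.66]. Speed limits (degrees/s): [136.94, 136.94, 172.46, 180, 180, 180].

## Interface

Orientations are given as [roll, pitch, yaw] about the fixed x, y, z axes, in that order (R = Rz(yaw) Ry(pitch) Rx(roll)).
In Python, from plant import r gives the robot as it stands.
- The arm moves only by the tool carry_out, never from a script. Its argument "targets" is a list of rows, each a list of 6 numbers: the shift along the tool's x, y, z scaled (see below), then the turn, a rotation vector about the tool's x, y, z scaled (see below). A call has 1 to 5 rows; each row shifts and turns the commanded pose from where the row before left it, along the tool's axes as they then stand; what a row does not reach is not made up. The controller multiplies each number of a shift by 0.5 m and each number of a turn by 60 degrees. A row lasts 1/8 s, in which the tool goes at most 62.5 mm and 10.7 degrees, less where a joint would pass 70% of its speed; a pose out of reach is approached as far as the arm can. A call with a number of a shift or a turn outside -1 to 1 is refused whole. A call with a gripper value outside its range is refused whole. "hand" is the opening, from 0 (shut) to 1 (fully open), set as the call begins (left out, the last holds). The fingers move at their own pace and stop on an object; "squeeze" is the grip in N (left out, the last holds). Time passes only in rows, so rows that do not move let the fingers close. It gives the time, the measured TCP pose, the force, the opening and the grip force at its end, in the units of the state.
- r.get_state(): the state, without advancing time (a new reading comes with each control period).
- r.capture(name): name is "scene" or "top" or "wrist"; returns the picture (420x560x3 uint8, red, green, blue); there is no depth.
- r.camera_info(name): a dict with "K" (3x3 intrinsics, pixels), "distortion" ([k1, k2, p1, p2, k3] as OpenCV has them; the pictures are not rectified), "eye" and "attitude" of the camera in the world. Camera axes: x right, y down, z forward; pixel columns grow to the right and rows downward; lengths in m; the calibration is good to about 2 mm. A picture is of the moment at which its call begins: read the wrist's pose just before it. camera_info takes no time and is no camera call; for the wrist camera it gives the pose at the moment of the call.
- r.close_job(): hands the job in; it is judged then, once.
The state is a dict: "time_s": time; "joints": joint angles; "qd": joint speeds; "joint_torque": joint torques, N m; "tcp_pos": TCP position; "eef_rot": TCP orientation; "contact_force": force on the tool from outside, world axes, zero at the start; "moment": the same for the moment, N m; "gripper_width": finger opening in m; "gripper_force": force on a finger pad.
Only numpy, scipy, OpenCV 4.12 (cv2) and the standard library are available. Lean on these libraries where they do the work, as an engineer would, in place of code of your own. Each camera call takes 0.05 s, during which the arm holds its last target. There are 200 camera calls.

## Working session

There is one attempt and no reset: what is moved stays moved. The work goes in short steps, Python scripts to look and compute and a tool call to move; the robot and the scene stay as the last step left them, time stands still between calls to the robot, and variables do not carry over. Pictures are saved under pics/ and viewed, at most 10 in all, crops included, and the job is handed in when it is done.

Besides the shell and the picture viewer there is one more tool, called after "Call:" as name([rows], argument=value, ...), one row to a line, values as JSON. carry_out: Moves the arm, as the interface text tells. Its arguments: {"type":"object","properties":{"targets":{"type":"array","items":{"type":"array","items":{"type":"number","minimum":-1,"maximum":1}}},"hand":{"type":"number"},"squeeze":{"type":"number"}},"required":["targets"]}

```bash
ls; mkdir -p pics
python3 - <<'E'
from plant import r
import cv2,numpy as np
for n in("scene","top"):
    im=r.capture(n); cv2.imwrite(f"pics/{n}0.png",im[:,:,::-1])
    c=r.camera_info(n); print(n,{k:np.round(np.array(v),4).tolist() for k,v in c.items()})
print(r.get_state())
E
```

```text
pics
scene {'K': [[385.0882, 0.0, 278.46], [0.0, 385.0882, 203.9947], [0.0, 0.0, 1.0]], 'distortion': [-0.107, 0.0, 0.0, 0.0, 0.0], 'eye': [-0.0212, 0.9276, 0.6985], 'attitude': [-117.7173, 1.1737, -147.6891]}
top {'K': [[432.7826, 0.0, 284.2652], [0.0, 432.7826, 209.4884], [0.0, 0.0, 1.0]], 'distortion': [-0.0226, 0.0, 0.0, 0.0, 0.0], 'eye': [-0.4898, 0.3406, 1.445], 'attitude': [-140.6666, -0.4011, -102.893]}
{'time_s': 0.1, 'joints': array([-4.77196637e+01,  2.05881938e+01,  6.39063062e-01, -1.67995111e-02,
       -7.01343652e+01, -1.65069446e+01]), 'qd': array([ 0.00777663, -0.1049587 ,  0.06672115,  0.03996782,  0.06024602,
        0.03655831]), 'joint_torque': array([-2.50998710e-03, -5.84162593e+01,  2.93753850e+01,  7.01547951e+00,
        1.02282269e-02, -5.59702062e-05]), 'tcp_pos': array([ 0.2933022 , -0.60750478,  0.24450985]), 'eef_rot': array([ 1.79915458e+02, -8.58342374e-03, -1.54232322e+02]), 'contact_force': array([-0.60916963, -0.21419871,  0.1688325 ]), 'moment': array([ 0.02224324,  0.0198046 , -0.01699572]), 'gripper_force': 0.0, 'gripper_width': 0.08709383031552187}
```

View pics/scene0.png

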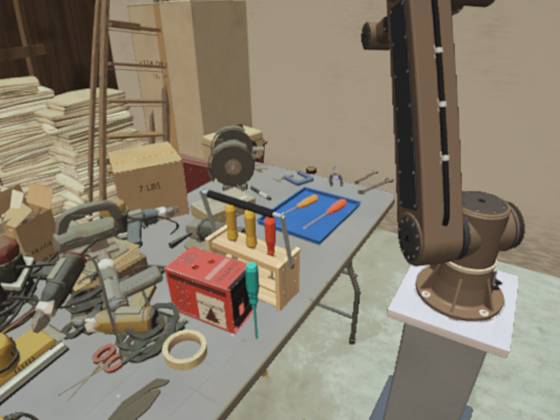

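View pics/top0.png

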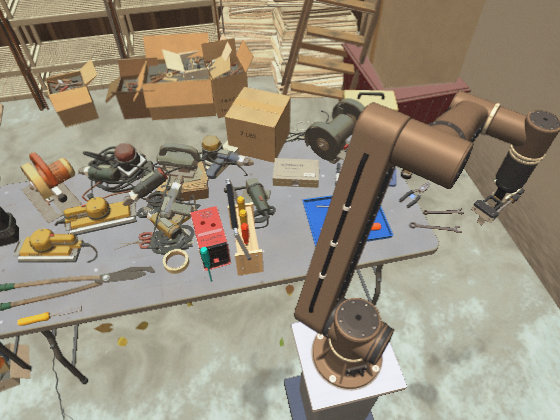

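The box is the close one on the caddy's +y side (red box at scene (210,288), tape at (185,350)), so the handle should fold to the tray side. There are two candidates for the standing driver: red at scene (270,235), in the caddy, and turquoise at (252,285), which is a look-alike. I'll confirm with an enlarged crop.

```bash
cat > h.py <<'E'
from plant import r
import cv2,numpy as np
from scipy.spatial.transform import Rotation as R
def cam(n):
    c=r.camera_info(n); return np.array(c["K"]),np.array(c["distortion"],float),np.array(c["eye"]),R.from_euler('xyz',c["attitude"],degrees=True).as_matrix()
def ray(c,p):
    K,d,e,A=c; u=cv2.undistortPoints(np.array(p,float).reshape(-1,1,2),K,d).reshape(-1,2)
    v=np.c_[u,np.ones(len(u))]@A.T
    return e,v/np.linalg.norm(v,axis=1)[:,None]
def plane(c,p,z):
    e,v=ray(c,p); return e+v*((z-e[2])/v[:,2])[:,None]
def tri(c1,p1,c2,p2):
    e1,v1=ray(c1,p1);e2,v2=ray(c2,p2);v1=v1[0];v2=v2[0]
    s=np.linalg.lstsq(np.c_[v1,-v2],e2-e1,rcond=None)[0]
    a=e1+s[0]*v1;b=e2+s[1]*v2
    return (a+b)/2,np.linalg.norm(a-b)
def proj(c,P):
    K,d,e,A=c; P=np.atleast_2d(P); q=(P-e)@A
    return cv2.projectPoints(q,np.zeros(3),np.zeros(3),K,d)[0].reshape(-1,2)
def tool(dxyz):  # world shift -> tool numbers
    s=r.get_state(); M=R.from_euler('xyz',s["eef_rot"],degrees=True).as_matrix(); return M.T@np.array(dxyz)/0.5
def blobs(im,hlo,hhi,smin=120,vmin=70,amin=30):
    h=cv2.cvtColor(im,cv2.COLOR_RGB2HSV)
    if hlo<hhi: m=(h[...,0]>=hlo)&(h[...,0]<=hhi)
    else: m=(h[...,0]>=hlo)|(h[...,0]<=hhi)
    m=(m&(h[...,1]>=smin)&(h[...,2]>=vmin)).astype(np.uint8)
    n,l,s,c=cv2.connectedComponentsWithStats(m)
    return [(l==i) for i in range(1,n) if s[i,4]>=amin]
def axis(m):
    y,x=np.nonzero(m);P=np.c_[x,y].astype(float);c=P.mean(0);w,V=np.linalg.eigh(np.cov((P-c).T));t=(P-c)@V[:,1]
    return c,c+V[:,1]*t.min(),c+V[:,1]*t.max(),len(P),4*np.sqrt(w)
E
python3 - <<'E'
from h import *
im=cv2.imread("pics/scene0.png"); cv2.imwrite("pics/sc1.png",cv2.resize(im[175:345,160:380],None,fx=3.5,fy=3.5,interpolation=cv2.INTER_CUBIC))
for n in("scene","top"):
    im=cv2.imread(f"pics/{n}0.png")[:,:,::-1].copy()
    for nm,a,b in(("red/or",174,9),("yel",13,26),("turq",75,95),("blue",105,118)):
        for m in blobs(im,a,b,150,100,25):
            c,p,q,k,w=axis(m)
            if (150<c[0]<400 and 150<c[1]<360): print(n,nm,np.round(c),np.round(p),np.round(q),k,np.round(w))
E
```

```text
scene red/or [338. 206.] [345. 201.] [329. 212.] 83 [ 7. 21.]
scene red/or [270. 234.] [269. 216.] [271. 254.] 312 [10. 41.]
scene red/or [211. 261.] [214. 261.] [207. 262.] 28 [5. 8.]
scene red/or [195. 267.] [198. 266.] [192. 268.] 25 [5. 7.]
scene red/or [197. 297.] [241. 317.] [160. 281.] 1264 [39. 88.]
scene yel [308. 201.] [316. 198.] [298. 206.] 80 [ 5. 22.]
scene yel [231. 221.] [229. 204.] [232. 239.] 313 [10. 41.]
scene yel [250. 228.] [249. 210.] [251. 247.] 327 [10. 42.]
scene turq [251. 283.] [250. 263.] [253. 310.] 360 [11. 48.]
scene blue [314. 216.] [359. 209.] [277. 221.] 1975 [50. 72.]
scene blue [278. 224.] [277. 219.] [279. 229.] 38 [ 5. 12.]
top red/or [206. 221.] [220. 218.] [193. 223.] 447 [25. 32.]
top red/or [245. 232.] [244. 223.] [246. 243.] 117 [ 7. 22.]
top red/or [375. 226.] [380. 225.] [371. 227.] 43 [ 8. 11.]
top red/or [211. 239.] [224. 236.] [197. 242.] 149 [12. 35.]
top yel [241. 210.] [240. 197.] [243. 224.] 165 [ 7. 31.]
top yel [164. 231.] [169. 236.] [158. 226.] 31 [ 3. 19.]
top turq [203. 252.] [203. 247.] [202. 261.] 55 [ 7. 14.]
top blue [316. 215.] [317. 198.] [314. 244.] 616 [23. 44.]
top blue [380. 227.] [383. 207.] [379. 239.] 310 [21. 32.]
```

View pics/sc1.png

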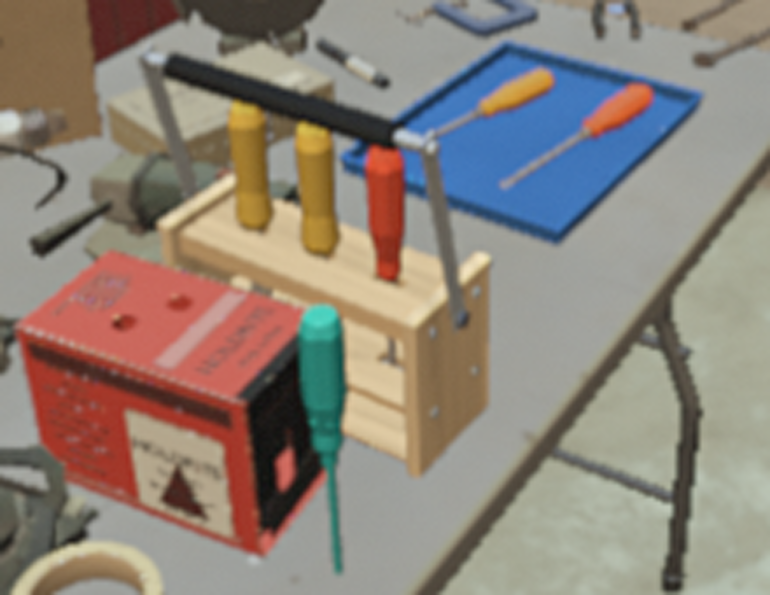

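The crop confirms it: the red-handled screwdriver at scene (270,235), in the slot nearest the robot, has a thin shaft and is the driver_stand. The turquoise one at (252,285) stands outside the caddy and isn't meant. The handle is upright, with its bar running from (209,194) to (273,213).

Run:
```python
from h import *
im=cv2.imread("pics/top0.png"); cv2.imwrite("pics/top1.png",cv2.resize(im[165:280,180:300],None,fx=5,fy=5,interpolation=cv2.INTER_CUBIC))
s=cam("scene");t=cam("top")
print("butt",tri(s,[270,217],t,[244,224]))
for p,z in(([269.5,254],.13),([232,239],.13),([251,247],.13),([270,217],.238),([229.5,204.5],.236),([249.5,210.5],.236)): print(p,plane(s,[p],z).round(3))
for nm,p in(("or",([345,201],[329,212])),("ye",([316,198],[298,206]))): print(nm,plane(s,p,.018).round(3))
# tray corners from crop px
P=np.array([[510,45],[700,97],[558,240],[345,160]])/3.5+[160,175]
print(plane(s,P,.018).round(3))
```

```text
butt (array([0.43437727, 0.26438622, 0.24215703]), np.float64(0.0023583689264376913))
[269.5, 254] [[0.44  0.263 0.13 ]]
[232, 239] [[0.567 0.256 0.13 ]]
[251, 247] [[0.5   0.261 0.13 ]]
[270, 217] [[0.437 0.259 0.238]]
[229.5, 204.5] [[0.566 0.255 0.236]]
[249.5, 210.5] [[0.502 0.255 0.236]]
or [[ 0.475 -0.309  0.018]
 [ 0.49  -0.199  0.018]]
ye [[ 0.583 -0.276  0.018]
 [ 0.611 -0.183  0.018]]
[[ 0.662 -0.337  0.018]
 [ 0.42  -0.324  0.018]
 [ 0.426  0.003  0.018]
 [ 0.676 -0.018  0.018]]
```

View pics/top1.png

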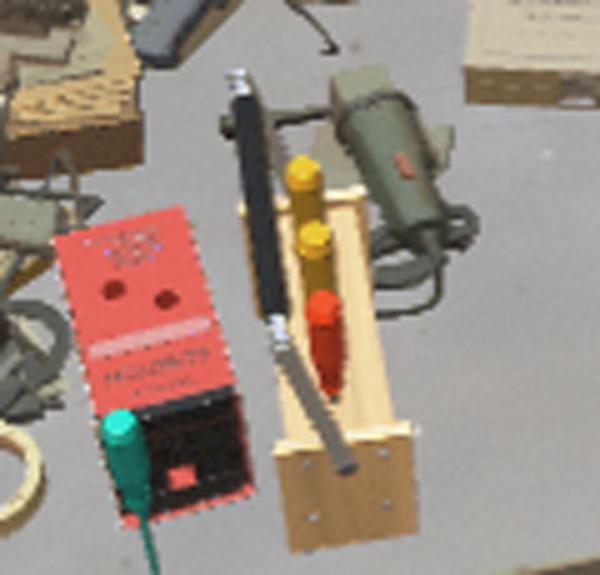

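Run:
```python
from h import *
s=cam("scene");t=cam("top")
a=tri(s,[272.9,212.7],t,[235,228]);b=tri(s,[208.6,193.6],t,[227.6,184]);print(a,b)
h=tri(s,[160+461/3.5,175+318/3.5],t,[180+345/5,165+467/5]);print("hinge",h)
for n,p,q in(("turq",[251,263],[180+118/5,165+418/5]),("ch",[249.5,210.5],[180+316/5,165+232/5]),("ch",[229.5,204.5],[180+304/5,165+166/5])):print(n,tri(s,p,t,q))
```

```text
(array([0.39976227, 0.29930886, 0.27834067]), np.float64(0.003038262526055189)) (array([0.59991188, 0.29422673, 0.27793275]), np.float64(0.005192308260641576))
hinge (array([0.37232144, 0.26506202, 0.11950586]), np.float64(0.0015486602092470146))
turq (array([0.38074068, 0.4150164 , 0.21971816]), np.float64(0.0029551252753298196))
ch (array([0.49811169, 0.25773194, 0.23736251]), np.float64(0.002661001557652619))
ch (array([0.56329769, 0.2560651 , 0.23615968]), np.float64(0.0031275209615093677))
```

Call:
carry_out([
  [0, 0, -0.104, 0, 0, 0.154],
  [0, 0, -0.104, 0, 0, 0.154],
  [0, 0, -0.104, 0, 0, 0.154],
], hand=0.7)

```text
time_s: 0.48
tcp_pos: [0.2933, -0.6076, 0.4026]
eef_rot: [180.0, -0.0, 177.7]
contact_force: [0.3, -0.7, 0.2]
gripper_width: 0.0643
gripper_force: 0.0
```

Call:
carry_out([
  [-0.042, 0.093, 0, 0, 0, 0],
  [-0.042, 0.093, 0, 0, 0, 0],
  [-0.042, 0.093, 0, 0, 0, 0],
  [-0.042, 0.093, 0, 0, 0, 0],
  [-0.042, 0.093, 0, 0, 0, 0],
])

```text
time_s: 1.1
tcp_pos: [0.4067, -0.3774, 0.4011]
eef_rot: [180.0, -0.0, 178.0]
contact_force: [0.7, -0.6, -0.5]
gripper_width: 0.0614
gripper_force: 0.0
```

Call:
carry_out([
  [-0.042, 0.093, 0, 0, 0, 0],
  [-0.042, 0.093, 0, 0, 0, 0],
  [-0.042, 0.093, 0, 0, 0, 0],
  [-0.042, 0.093, 0, 0, 0, 0],
  [-0.042, 0.093, 0, 0, 0, 0],
])

```text
time_s: 1.72
tcp_pos: [0.5194, -0.1486, 0.4012]
eef_rot: [180.0, -0.0, 178.1]
contact_force: [0.7, 0.1, 0.8]
gripper_width: 0.0617
gripper_force: 0.0
```

Run:
```python
from h import *
im=r.capture("wrist"); s=r.get_state(); print(s["joints"].round(2),s["tcp_pos"].round(4),s["eef_rot"].round(2),r.camera_info("wrist"))
cv2.imwrite("pics/w0.png",im[:,:,::-1]); im=r.capture("top"); cv2.imwrite("pics/top2.png",im[:,:,::-1])
```

```text
[ 5.180e+00  4.240e+00 -5.600e-01 -9.000e-02 -8.521e+01 -9.702e+01] [ 0.5216 -0.1447  0.4005] [ 1.7992e+02 -1.0000e-02  1.7815e+02] {'K': array([[308.88572359,   0.        , 278.09491437],
       [  0.        , 308.88572359, 209.01397708],
       [  0.        ,   0.        ,   1.        ]]), 'distortion': array([-0.0342648,  0.       ,  0.       ,  0.       ,  0.       ]), 'eye': array([ 0.45526882, -0.14317299,  0.53997272]), 'attitude': array([ 1.65617569e+02, -3.70365811e-02,  8.82105496e+01])}
```

View pics/w0.png

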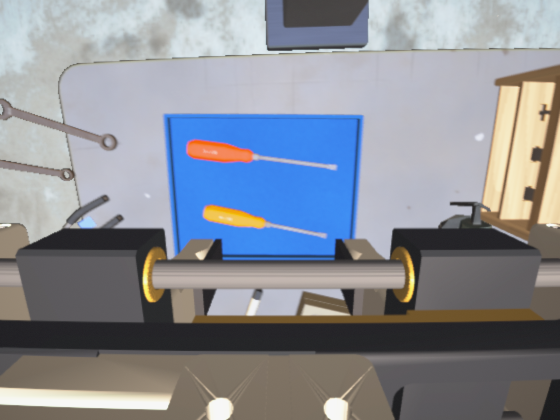

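The wrist view shows the tray clearly: orange-red driver at (190..335,150..165), yellow at (205..325,215..235). Now on to the carry handle.

Call:
carry_out([
  [0.008, 0.099, 0.007, 0, 0, 0],
  [0.008, 0.099, 0.007, 0, 0, 0],
  [0.008, 0.099, 0.007, 0, 0, 0],
  [0.008, 0.099, 0.007, 0, 0, 0],
  [0.008, 0.099, 0.007, 0, 0, 0],
])

```text
time_s: 2.45
tcp_pos: [0.5071, 0.099, 0.3837]
eef_rot: [180.0, -0.0, 178.0]
contact_force: [0.6, -0.7, 0.3]
gripper_width: 0.0613
gripper_force: 0.0
```

Call:
carry_out([
  [0.008, 0.099, 0.007, 0, 0, 0],
  [0.008, 0.099, 0.007, 0, 0, 0],
  [0.008, 0.099, 0.007, 0, 0, 0],
  [0.008, 0.099, 0.007, 0, 0, 0],
  [0, 0, 0, 0, 0, 0],
])

```text
time_s: 3.08
tcp_pos: [0.4977, 0.2987, 0.3681]
eef_rot: [-179.9, -0.1, 178.2]
contact_force: [0.1, -0.2, -0.7]
gripper_width: 0.0615
gripper_force: 0.0
```

Run:
```python
from h import *
w=cam("wrist");im=r.capture("wrist"); s=r.get_state(); print(s["joints"].round(2),s["tcp_pos"].round(4),s["eef_rot"].round(2))
cv2.imwrite("pics/w1.png",im[:,:,::-1])
# driver blob in wrist, bar predicted
for nm,a,b in(("red",174,9),("yel",13,26)):
    for m in blobs(im,a,b,150,80,60):
        c,p,q,k,_=axis(m); print(nm,c.round(),p.round(),q.round(),k)
print(proj(w,[[.437,.262,.238],[.501,.257,.237],[.4,.299,.276],[.6,.295,.276]]).round())
```

```text
[ 5.0140e+01  8.5300e+00  3.6000e-01 -1.0000e-02 -8.1970e+01 -1.4198e+02] [0.4979 0.2972 0.3687] [-1.7990e+02 -9.0000e-02  1.7816e+02]
red [238. 137.] [254. 135.] [222. 138.] 800
red [307. 200.] [301. 146.] [313. 258.] 313
red [372. 231.] [373. 225.] [372. 238.] 60
yel [243. 194.] [252. 180.] [229. 217.] 631
yel [244. 246.] [252. 231.] [236. 262.] 638
yel [152. 273.] [154. 248.] [151. 301.] 524
yel [406. 276.] [406. 248.] [406. 301.] 406
yel [389. 317.] [542. 314.] [194. 321.] 2594
[[234. 138.]
 [233. 211.]
 [275.  85.]
 [278. 332.]]
```

View pics/w1.png

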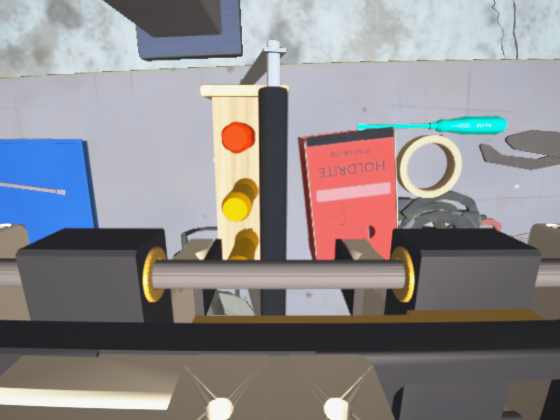

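Call:
carry_out([
  [0, 0, 0.093, 0, 0, 0],
  [0, 0, 0.093, 0, 0, 0],
  [0, 0, 0, 0, 0, 0],
])

```text
time_s: 3.5
tcp_pos: [0.497, 0.2939, 0.274]
eef_rot: [-179.7, -0.3, 178.0]
contact_force: [-0.2, -0.7, 1.4]
gripper_width: 0.0612
gripper_force: 0.0
```

Call:
carry_out([
  [0, 0, 0, 0, 0, 0],
  [0, 0, 0, 0, 0, 0],
  [0, 0, 0, 0, 0, 0],
], hand=0, squeeze=8)

```text
time_s: 3.88
tcp_pos: [0.4988, 0.2965, 0.2784]
eef_rot: [179.9, 0.1, 178.0]
contact_force: [0.3, 0.5, -0.6]
gripper_width: 0.0371
gripper_force: 0.0
```

Call:
carry_out([
  [0, -0.038, -0.005, 0, 0, 0],
  [0, -0.038, -0.005, 0, 0, 0],
  [0, -0.038, 0.005, 0, 0, 0],
  [0, -0.038, 0.005, 0, 0, 0],
  [0, 0, 0, 0, 0, 0],
])

```text
time_s: 4.5
tcp_pos: [0.4956, 0.2176, 0.2768]
eef_rot: [-179.9, -0.0, 178.0]
contact_force: [1.5, -2.6, 0.9]
gripper_width: 0.0216
gripper_force: 8.0
```

Call:
carry_out([
  [0, -0.036, 0.0135, 0, 0, 0],
  [0, -0.036, 0.0135, 0, 0, 0],
  [0, -0.032, 0.022, 0, 0, 0],
  [0, -0.032, 0.022, 0, 0, 0],
  [0, 0, 0, 0, 0, 0],
])

```text
time_s: 5.12
tcp_pos: [0.493, 0.1506, 0.2397]
eef_rot: [-179.9, -0.1, 178.0]
contact_force: [2.6, 0.8, -5.2]
gripper_width: 0.0216
gripper_force: 8.0
```

Call:
carry_out([
  [0, -0.026, 0.0285, 0, 0, 0],
  [0, -0.026, 0.0285, 0, 0, 0],
  [0, -0.018, 0.034, 0, 0, 0],
  [0, -0.018, 0.034, 0, 0, 0],
  [0, 0, 0, 0, 0, 0],
])

```text
time_s: 5.75
tcp_pos: [0.4916, 0.1082, 0.1767]
eef_rot: [180.0, -0.1, 178.0]
contact_force: [0.6, 6.6, -5.1]
gripper_width: 0.0217
gripper_force: 8.0
```

Run:
```python
from h import *
s=r.get_state(); print(s["joints"].round(2),s["tcp_pos"].round(4),s["contact_force"].round(1),s["gripper_force"])
im=r.capture("scene"); cv2.imwrite("pics/s2.png",cv2.resize(im[150:320,180:400,::-1],None,fx=3.5,fy=3.5))
```

```text
[ 3.475e+01  7.760e+00 -2.617e+01 -9.000e-02 -5.610e+01 -1.267e+02] [0.4916 0.1082 0.1767] [ 0.6  6.6 -5.1] 7.999699115753174
```

View pics/s2.png

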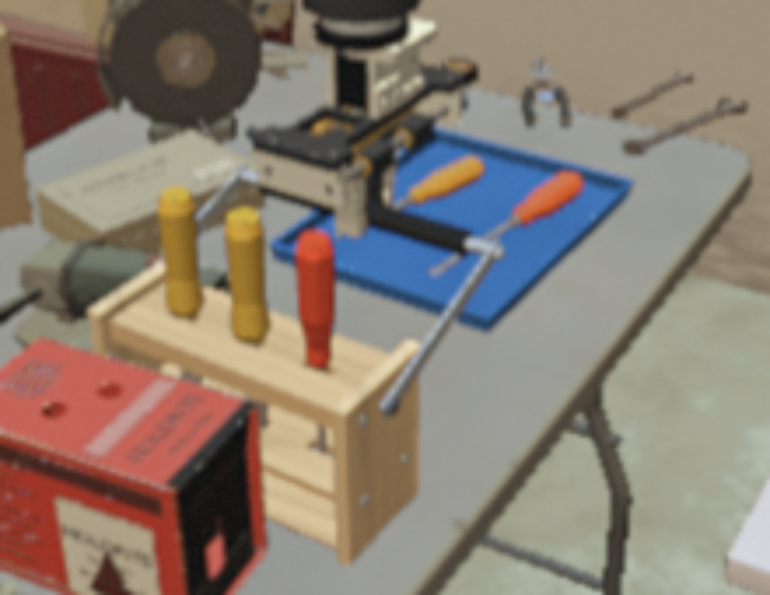

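The bar is gripped and about two thirds of the way down, with the tools standing undisturbed. I'll finish the fold.

Call:
carry_out([
  [0, -0.006, 0.037, 0, 0, 0],
  [0, -0.007, 0.037, 0, 0, 0],
  [0, 0, 0.036, 0, 0, 0],
  [0, 0, 0.036, 0, 0, 0],
  [0, 0.001, 0.006, 0, 0, 0],
])

```text
time_s: 6.42
tcp_pos: [0.4914, 0.1006, 0.1022]
eef_rot: [-179.8, -0.1, 178.1]
contact_force: [-1.9, -7.5, 11.0]
gripper_width: 0.0219
gripper_force: 8.0
```

Call:
carry_out([
  [0, 0, 0.006, 0, 0, 0],
  [0, 0, 0, 0, 0, 0],
])

```text
time_s: 6.68
tcp_pos: [0.4916, 0.1006, 0.1]
eef_rot: [-179.9, -0.0, 178.1]
contact_force: [1.4, -7.3, 4.3]
gripper_width: 0.0216
gripper_force: 8.0
```

Run:
```python
from h import *
s=r.get_state(); print(s["joints"].round(2),s["tcp_pos"].round(4),s["contact_force"].round(1),s["gripper_force"])
# tray geometry from earlier wrist picture w0 (pose saved)
K=np.array([[308.88572359,0,278.09491437],[0,308.88572359,209.01397708],[0,0,1.]]);d=np.array([-0.0342648,0,0,0,0])
e=np.array([0.45526882,-0.14317299,0.53997272]);A=R.from_euler('xyz',[165.617569,-.03703658,88.2105496],degrees=True).as_matrix()
w=(K,d,e,A); im=cv2.imread("pics/w0.png")[:,:,::-1].copy()
for nm,a,b,z in(("red",174,9,.018),("yel",10,26,.018)):
    for m in blobs(im,a,b,150,80,150):
        c,p,q,k,_=axis(m)
        if c[1]<240: print(nm,c.round(),plane(w,[c,p,q],z).round(4).tolist(),k)
m=max(blobs(im,105,125,150,60,500),key=lambda m:m.sum()).astype(np.uint8)
cnt=max(cv2.findContours(m,0,2)[0],key=len)[:,0,:].astype(float)
rt=lambda sel:np.polyfit(cnt[sel][:,1],cnt[sel][:,0],1)
l=cnt[(cnt[:,0]<185)&(cnt[:,1]>125)&(cnt[:,1]<225)]; rr=cnt[(cnt[:,0]>345)&(cnt[:,1]>125)&(cnt[:,1]<225)]; t=cnt[(cnt[:,1]<125)&(cnt[:,0]>180)&(cnt[:,0]<345)]
for n,p in(("R wall",l),("L wall",rr),("near",t)):
    P=plane(w,p,.018); c=np.median(P,0); v=cv2.fitLine(P[:,:2].astype(np.float32),cv2.DIST_HUBER,0,.01,.01).ravel(); print(n,len(p),v.round(4), np.degrees(np.arctan2(v[1],v[0])).round(2))
```

```text
[  34.1    12.91  -31.82    0.13  -45.37 -126.12] [0.4916 0.1006 0.1   ] [ 1.4 -7.3  4.3] 7.9995690286159515
red [218. 152.] [[0.4883, -0.2448, 0.018], [0.4956, -0.1897, 0.018], [0.4817, -0.2946, 0.018]] 425
yel [217. 146.] [[0.4781, -0.2447, 0.018], [0.4882, -0.19, 0.018], [0.4696, -0.2907, 0.018]] 254
yel [217. 157.] [[0.4963, -0.2468, 0.018], [0.5035, -0.1919, 0.018], [0.4901, -0.294, 0.018]] 165
yel [232. 217.] [[0.6002, -0.2275, 0.018], [0.6135, -0.173, 0.018], [0.5886, -0.2754, 0.018]] 737
R wall 16 [ 0.9994 -0.0337  0.5316 -0.3314] -1.93
L wall 14 [ 0.9989 -0.0463  0.5392 -0.0103] -2.65
near 8 [ 0.0359  0.9994  0.4264 -0.2714] 87.94
```

The bar is at the stop. Next I'll release, lift clear and fit the arm's geometry from the logged joints to plan the pull.

Call:
carry_out([
  [0, 0, 0, 0, 0, 0],
  [0, 0, 0, 0, 0, 0],
  [0, 0, 0, 0, 0, 0],
  [0, 0, -0.04, 0, 0, 0],
  [0, 0, -0.1, 0, 0, 0],
], hand=0.6)

```text
time_s: 7.3
tcp_pos: [0.4902, 0.1017, 0.1686]
eef_rot: [-179.8, -0.3, 178.0]
contact_force: [1.6, 0.4, 0.3]
gripper_width: 0.0526
gripper_force: 0.0
```

Call:
carry_out([
  [0, -0.06, -0.11, 0, 0, 0],
  [0, -0.06, -0.11, 0, 0, 0],
  [0, -0.06, -0.11, 0, 0.17, 0],
  [0, 0, 0, 0, 0.17, 0],
  [0, 0, 0, 0, 0, 0],
])

```text
time_s: 7.92
tcp_pos: [0.4905, 0.0162, 0.324]
eef_rot: [-179.8, -19.7, 177.8]
contact_force: [-0.5, 0.1, -1.5]
gripper_width: 0.0525
gripper_force: 0.0
```

```bash
cat > kin.py <<'E'
from h import *
from scipy.optimize import least_squares
# rows: j1..j6, x,y,z, rpy
D=[([-47.72,20.588,.639,-.017,-70.134,-16.507],[.2933,-.6075,.2445]),
([5.18,4.24,-.56,-.09,-85.21,-97.02],[.5216,-.1447,.4005]),
([50.14,8.53,.36,-.01,-81.97,-141.98],[.4979,.2972,.3687]),
([34.75,7.76,-26.17,-.09,-56.1,-126.7],[.4916,.1082,.1767]),
([34.1,12.91,-31.82,.13,-45.37,-126.12],[.4916,.1006,.1])]
Ra=lambda a,t:R.from_euler(a,t,degrees=True).as_matrix()
def fk(j,p):
    a1,o,d1,L2,L3,e,t=p
    T=Ra('z',j[0]);P=T@[a1,-o,d1];T=T@Ra('y',j[1]);P=P+T@[0,0,L2];T=T@Ra('y',-j[2]);P=P+T@[L3,0,e]
    T=T@Ra('x',j[3])@Ra('y',-j[4]);  # now tool z along T x
    Q=T@np.array([[0,0,1],[0,1,0],[-1,0,0]]).T if 0 else T
    P=P+Q@[t,0,0]
    return P,Q
E
python3 - <<'E'
from kin import *
s=r.get_state(); D.append((s["joints"],s["tcp_pos"])); print(s["joints"].round(2).tolist(),s["tcp_pos"].round(4).tolist(),s["eef_rot"].round(2),s["gripper_width"])
f=lambda p:np.concatenate([fk(j,p)[0]-x for j,x in D])
o=least_squares(f,[0,.19,.4,.5,.4,0,.3]);print(o.x.round(4),np.abs(o.fun).max().round(4))
# handle check
im=r.capture("top");cv2.imwrite("pics/top3.png",im[:,:,::-1]); im=r.capture("scene");cv2.imwrite("pics/s3.png",im[:,:,::-1])
p,Q=fk(s["joints"],o.x); M=R.from_euler('xyz',s["eef_rot"],degrees=True).as_matrix(); print((Q.T@M).round(3), s["joints"][5])
E
```

```text
[19.35, 12.84, 0.32, -6.93, -95.92, -111.13] [0.4905, 0.0162, 0.324] [-179.77  -19.68  177.78] 0.05248024828044564
[0.0078 0.179  0.1123 0.5707 0.4503 0.012  0.2609] 0.0507
[[-0.083 -0.223  0.971]
 [ 0.327  0.915  0.238]
 [-0.941  0.337 -0.003]] -111.12509499805554
```

```bash
sed -i "s/Ra('x',j\[3\])/Ra('x',-j[3])/" kin.py
python3 - <<'E'
from kin import *
s=r.get_state(); D.append((s["joints"],s["tcp_pos"]))
f=lambda p:np.concatenate([fk(j,p)[0]-x for j,x in D])
o=least_squares(f,[0,.19,.4,.5,.4,0,.3]);p=o.x;print(p.round(4),np.abs(o.fun).max().round(4))
_,Q=fk(s["joints"],p); M=R.from_euler('xyz',s["eef_rot"],degrees=True).as_matrix(); print((Q.T@M).round(3), s["joints"][5])
W=Q.T@M; a=np.degrees(np.arctan2(W[2,1],W[1,1])); print("ang",a)  # M=Q*Rx(k*j6+c)*B
np.save("p.npy",p)
lo=np.array([-176,-82,-58.3,-173.9,-174.8]);hi=np.array([176,121.7,71.7,95.5,-.11])
def ik(P,d,n=30):
    best=None;rng=np.random.default_rng(0)
    for i in range(n):
        x0=rng.uniform(lo,hi); x0[0]=np.degrees(np.arctan2(P[1],P[0]))+20
        g=lambda j:np.r_[(fk(j,p)[0]-P)*5,fk(j,p)[1][:,0]-d]
        q=least_squares(g,np.clip(x0,lo+1,hi-1),bounds=(lo,hi))
        if q.cost<1e-6 and (best is None or abs(q.x[3])<abs(best[3])): best=q.x
    return best
B=np.array([.437,.262,.2])
for nm,az in(("+x",-2),("-y",-92),("+y",88),("-x",178)):
  for el in(0,15,30,45):
    c=np.cos(np.radians(el));d=np.array([c*np.cos(np.radians(az)),c*np.sin(np.radians(az)),-np.sin(np.radians(el))])
    res=[ik(B-d*.010+[0,0,h],d,8) for h in(0,.15)]
    res+= [ik(B-d*.110,d,8)]
    print(nm,el,[None if q is None else q.round(0).tolist() for q in res])
E
```

```text
[ 0.0085  0.1916  0.1981  0.6018  0.4546 -0.0029  0.3629] 0.0174
[[ 0.     0.     1.   ]
 [ 0.361  0.933 -0.   ]
 [-0.933  0.361  0.   ]] -111.17038296081195
ang 21.170382960811946
+x 0 [None, None, None]
+x 15 [None, [117.0, -9.0, -58.0, 59.0, -96.0], None]
+x 30 [None, [108.0, -16.0, -48.0, 55.0, -89.0], None]
+x 45 [[94.0, -6.0, -52.0, 53.0, -62.0], [94.0, -17.0, -37.0, 46.0, -80.0], [110.0, -17.0, -48.0, 41.0, -82.0]]
-y 0 [[69.0, 52.0, -1.0, 23.0, -124.0], [69.0, 42.0, 1.0, 28.0, -136.0], [71.0, 58.0, 14.0, 24.0, -133.0]]
-y 15 [[69.0, 45.0, -2.0, 21.0, -116.0], [69.0, 36.0, 4.0, 25.0, -130.0], [71.0, 49.0, 13.0, 21.0, -126.0]]
-y 30 [[68.0, 36.0, -4.0, 18.0, -107.0], [68.0, 29.0, 5.0, 21.0, -122.0], [70.0, 40.0, 10.0, 18.0, -118.0]]
-y 45 [[66.0, 28.0, -7.0, 16.0, -97.0], [66.0, 22.0, 4.0, 17.0, -114.0], [68.0, 30.0, 6.0, 15.0, -109.0]]
+y 0 [[11.0, 41.0, -50.0, -103.0, -90.0], [11.0, 19.0, -46.0, -102.0, -85.0], [-3.0, 41.0, -45.0, -89.0, -90.0]]
+y 15 [[13.0, 27.0, -49.0, -101.0, -72.0], [13.0, 8.0, -41.0, -91.0, -69.0], [-0.0, 24.0, -44.0, -86.0, -75.0]]
+y 30 [[18.0, 14.0, -45.0, -91.0, -54.0], [18.0, 1.0, -34.0, -74.0, -58.0], [6.0, 11.0, -40.0, -75.0, -62.0]]
+y 45 [[26.0, 6.0, -41.0, -69.0, -42.0], [26.0, -4.0, -28.0, -50.0, -54.0], [17.0, 1.0, -35.0, -56.0, -54.0]]
-x 0 [[30.0, 57.0, 11.0, -41.0, -126.0], [30.0, 47.0, 13.0, -48.0, -135.0], [27.0, 64.0, 30.0, -44.0, -136.0]]
-x 15 [[31.0, 49.0, 10.0, -36.0, -117.0], [31.0, 41.0, 15.0, -41.0, -128.0], [27.0, 56.0, 28.0, -37.0, -129.0]]
-x 30 [[32.0, 41.0, 6.0, -31.0, -107.0], [32.0, 35.0, 15.0, -34.0, -120.0], [29.0, 46.0, 23.0, -31.0, -119.0]]
-x 45 [[35.0, 33.0, 1.0, -25.0, -96.0], [35.0, 27.0, 12.0, -27.0, -111.0], [32.0, 36.0, 16.0, -24.0, -109.0]]
```

```bash
cat >> kin.py <<'E'
lo=np.array([-176,-82,-58.3,-173.9,-174.8]);hi=np.array([176,121.7,71.7,95.5,-.11])
def ik(P,M,seed):
    p=np.load("p.npy");g=lambda j:np.r_[(fk(j,p)[0]-P)*5,fk(j,p)[1][:,0]-M[:,2]]
    q=least_squares(g,np.clip(seed,lo+1,hi-1),bounds=(lo,hi)); Q=fk(q.x,p)[1]; ty=Q.T@M[:,1]
    a=np.degrees(np.arctan2(ty[2],ty[1])); j6=-90-a
    return q.cost<1e-5,q.x.round(0),round((j6+180)%360-180)
E
python3 - <<'E'
from kin import *
s=r.get_state();M0=R.from_euler('xyz',s["eef_rot"],degrees=True).as_matrix()
y0=np.radians(-2);el=np.radians(30);Rz=Ra('z',-2)
for sg in(1,-1):
    z=Rz@[0,-np.cos(el),-np.sin(el)];y=Rz@[sg,0,0];M1=np.c_[np.cross(y,z),y,z]
    M2=R.from_rotvec(Rz@[np.pi/2,0,0]).as_matrix()@M1
    v=R.from_matrix(M0.T@M1).as_rotvec(degrees=True)
    print(sg,"turn",v.round(1),np.linalg.norm(v).round(1),"rpy",R.from_matrix(M1).as_euler('xyz',degrees=True).round(1))
    for n,P,M in(("rot",[.49,.016,.33],M1),("pre",[.437,.272,.38],M1),("grasp",[.437,.272,.21],M1),("lift",[.437,.272,.39],M1),("mid",[.5,0,.4],M1),("midrot",[.5,-.1,.35],M2),("lay",[.53,-.28,.03],M2)):
        print(n,ik(np.array(P),M,[60,30,0,15,-110]))
E
```

```text
1 turn [ 33.2 -61.2  90.1] 113.9 rpy [180.  60.  88.]
rot (np.True_, array([  52.,   18.,  -16.,   32., -107.]), 121)
pre (np.True_, array([  68.,   28.,    7.,   22., -125.]), 113)
grasp (np.True_, array([  68.,   36.,   -3.,   18., -108.]), 106)
lift (np.True_, array([  68.,   28.,    7.,   22., -126.]), 114)
mid (np.True_, array([  50.,   15.,  -11.,   35., -114.]), 127)
midrot (np.True_, array([-10.,   9.,  -7., -30., -80.]), -165)
lay (np.True_, array([-25.,  37., -11., -32., -60.]), -136)
-1 turn [ 58.3  31.7 -70.7] 96.9 rpy [-180.  -60.  -92.]
rot (np.True_, array([  52.,   18.,  -16.,   32., -107.]), -59)
pre (np.True_, array([  68.,   28.,    7.,   22., -125.]), -67)
grasp (np.True_, array([  68.,   36.,   -3.,   18., -108.]), -74)
lift (np.True_, array([  68.,   28.,    7.,   22., -126.]), -66)
mid (np.True_, array([  50.,   15.,  -11.,   35., -114.]), -53)
midrot (np.True_, array([-10.,   9.,  -7., -30., -80.]), 15)
lay (np.True_, array([-25.,  37., -11., -32., -60.]), 44)
```

```bash
python3 -c "
import cv2,numpy as np
a=cv2.imread('pics/top3.png')[160:260,180:300];b=cv2.imread('pics/s3.png')[170:320,190:370]
f=lambda x,w:cv2.resize(x,(w,590))
cv2.imwrite('pics/c3.png',np.hstack([f(a,400),f(b,400)]))"
```

```text
(no output)
```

View pics/c3.png

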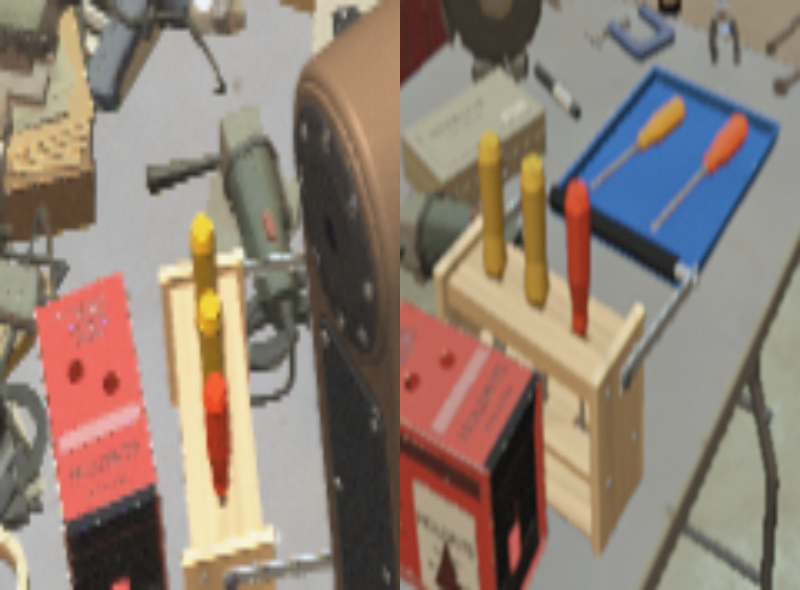

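The handle is fully down on the tray side (bar at right panel (560..690,195..270)), with the tools still standing. Now I'll turn the tool for the side grasp.

Call:
carry_out([
  [0, 0, 0, 0.0972, 0.0528, -0.1178],
  [0, 0, 0, 0.0972, 0.0528, -0.1178],
  [0, 0, 0, 0.0972, 0.0528, -0.1178],
  [0, 0, 0, 0.0972, 0.0528, -0.1178],
  [0, 0, 0, 0.0972, 0.0528, -0.1178],
], hand=0.47)

```text
time_s: 8.65
tcp_pos: [0.4889, 0.0164, 0.3285]
eef_rot: [-168.8, -39.0, -143.7]
contact_force: [-0.7, -0.3, 0.5]
gripper_width: 0.0411
gripper_force: 0.0
```

Call:
carry_out([
  [0, 0, 0, 0.0972, 0.0528, -0.1178],
  [0, 0, 0, 0.0972, 0.0528, -0.1178],
  [0, 0, 0, 0.0972, 0.0528, -0.1178],
  [0, 0, 0, 0.0972, 0.0528, -0.1178],
  [0, 0, 0, 0.0972, 0.0528, -0.1178],
])

```text
time_s: 9.28
tcp_pos: [0.4889, 0.0166, 0.3282]
eef_rot: [-179.8, -59.9, -91.7]
contact_force: [0.4, -0.4, -1.2]
gripper_width: 0.0409
gripper_force: 0.0
```

Call:
carry_out([
  [0, 0, 0, 0, 0, 0],
])

```text
time_s: 9.4
tcp_pos: [0.4879, 0.0162, 0.328]
eef_rot: [-179.8, -59.9, -91.9]
contact_force: [0.5, 0.4, 0.4]
gripper_width: 0.0413
gripper_force: 0.0
```

```bash
cat >> kin.py <<'E'
def go(target,rpy=None,n=1):
    s=r.get_state();M=R.from_euler('xyz',s["eef_rot"],degrees=True).as_matrix()
    d=np.array(target)-s["tcp_pos"]; out=(M.T@d/.5/n)
    t=np.zeros(3)
    if rpy is not None: t=R.from_matrix(M.T@R.from_euler('xyz',rpy,degrees=True).as_matrix()).as_rotvec(degrees=True)/60/n
    print("row x%d"%n,out.round(4).tolist(),t.round(4).tolist(),"dist",np.linalg.norm(d).round(3))
E
python3 - <<'E'
from kin import *
s=r.get_state();print(s["joints"].round(1),s["tcp_pos"].round(4),s["eef_rot"].round(2),s["gripper_width"])
go(s["tcp_pos"],[180,-60,-92])
go([.437,.272,.38],None,5)
im=r.capture("scene");cv2.imwrite("pics/s4.png",im[:,:,::-1])
E
```

```text
[ 49.   17.2 -29.6  33.5 -95.3 -64.2] [0.4879 0.0162 0.328 ] [-179.78  -59.91  -91.88] 0.04125728209329625
row x1 [0.0, 0.0, 0.0] [-0.0054, 0.0014, 0.001] dist 0.0
row x5 [-0.0329, 0.0233, -0.0984] [0.0, 0.0, 0.0] dist 0.266
```

Call:
carry_out([
  [-0.0329, 0.0233, -0.0984, 0, 0, 0],
  [-0.0329, 0.0233, -0.0984, 0, 0, 0],
  [-0.0329, 0.0233, -0.0984, 0, 0, 0],
  [-0.0329, 0.0233, -0.0984, 0, 0, 0],
  [-0.0329, 0.0233, -0.0984, 0, 0, 0],
])

```text
time_s: 10.07
tcp_pos: [0.4392, 0.2737, 0.3805]
eef_rot: [-179.6, -59.7, -92.4]
contact_force: [0.5, 0.2, 0.6]
gripper_width: 0.041
gripper_force: 0.0
```

Call:
carry_out([
  [0, 0, 0, 0, 0, 0],
  [0, 0, 0, 0, 0, 0],
])

```text
time_s: 10.32
tcp_pos: [0.4395, 0.272, 0.3795]
eef_rot: [-179.8, -59.8, -92.2]
contact_force: [-0.1, -0.9, -0.1]
gripper_width: 0.0411
gripper_force: 0.0
```

Run:
```python
from kin import *
s=r.get_state();w=cam("wrist");im=r.capture("wrist");print(s["joints"].round(1),s["tcp_pos"].round(4),s["eef_rot"].round(2))
cv2.imwrite("pics/w2.png",im[:,:,::-1])
for m in blobs(im,174,9,150,80,100):
    c,p,q,k,ww=axis(m);print(c.round(),p.round(),q.round(),k,ww.round())
print(proj(w,[[.437,.262,.238],[.437,.262,.13],[.501,.258,.236]]).round())
top=r.capture("top");sc=r.capture("scene");t=cam("top");sn=cam("scene")
for n,i in(("top",top),("scene",sc)):
  for m in blobs(i,174,9,150,80,100):
    c,p,q,k,ww=axis(m);print(n,c.round(1),p.round(1),q.round(1),k,ww.round())
```

```text
[  66.4   27.5   -2.4   20.9 -116.4  -69.2] [0.4395 0.272  0.3795] [-179.76  -59.83  -92.23]
[253. 178.] [257. 163.] [248. 192.] 235 [11. 33.]
[[281. 357.]
 [281. 393.]
 [206. 355.]]
top [ 45.7 172.2] [ 29.7 155.3] [ 56.5 183.6] 190 [ 8. 41.]
scene [270.3 235.7] [270.8 217.9] [269.8 254. ] 278 [10. 38.]
scene [252.2 286.4] [251.3 267. ] [253.1 305.1] 136 [ 4. 43.]
scene [197.2 296.8] [239.1 315.2] [160.4 280.5] 1302 [39. 88.]
```

View pics/w2.png

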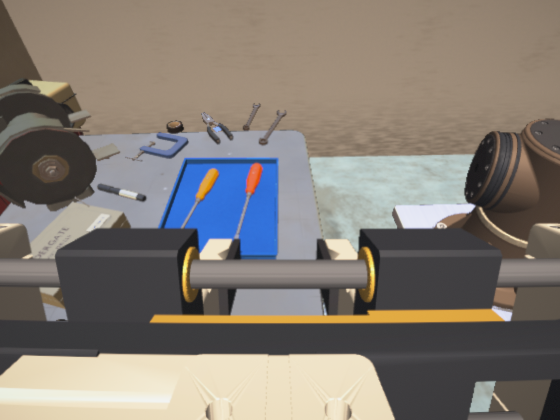

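Call:
carry_out([
  [-0.076, 0.0025, 0.0437, 0, 0, 0],
  [-0.076, 0.0025, 0.0437, 0, 0, 0],
  [-0.038, 0, 0.0218, 0, 0, 0],
  [0, 0, 0, 0, 0, 0],
])

```text
time_s: 10.98
tcp_pos: [0.4372, 0.2719, 0.2696]
eef_rot: [-179.9, -60.1, -92.1]
contact_force: [-0.1, -0.3, -0.2]
gripper_width: 0.041
gripper_force: 0.0
```

Call:
carry_out([
  [-0.038, 0, 0.0218, 0, 0, 0],
  [-0.038, 0, 0.0218, 0, 0, 0],
  [-0.038, 0, 0.0218, 0, 0, 0],
  [0, 0, 0, 0, 0, 0],
])

```text
time_s: 11.48
tcp_pos: [0.4369, 0.2722, 0.2027]
eef_rot: [180.0, -60.1, -92.0]
contact_force: [-0.1, -0.9, 0.8]
gripper_width: 0.0412
gripper_force: 0.0
```

Run:
```python
from kin import *
s=r.get_state();print(s["tcp_pos"].round(4),s["eef_rot"].round(2),s["contact_force"].round(1),s["gripper_width"])
im=r.capture("scene");cv2.imwrite("pics/s5.png",cv2.resize(im[150:310,170:390,::-1],None,fx=3.6,fy=3.6))
t=r.capture("top");cv2.imwrite("pics/t5.png",t[:,:,::-1])
```

```text
[0.4369 0.2722 0.2027] [179.99 -60.11 -91.96] [-0.1 -0.9  0.8] 0.04116872218938199
```

View pics/s5.png

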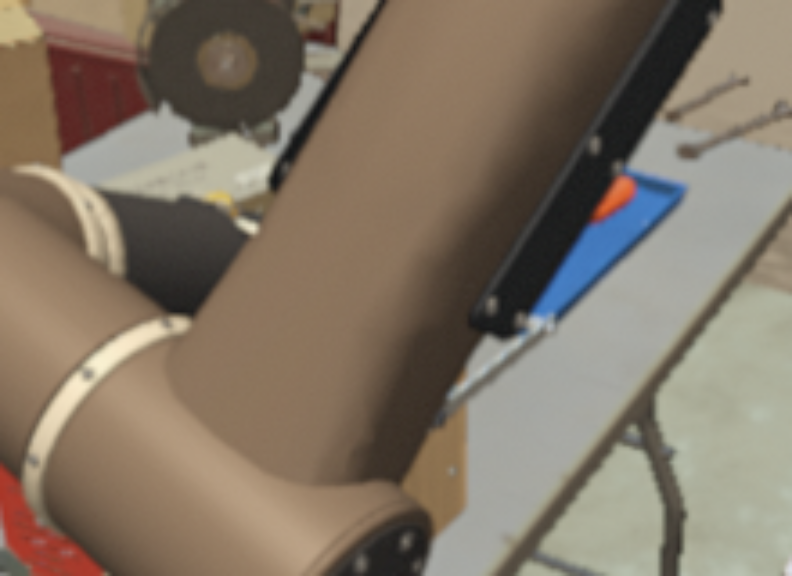

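That's the last of the viewing budget. The arm hides the grasp there and the contact force is zero, so from here I go by numbers.

Call:
carry_out([
  [0, 0, 0, 0, 0, 0],
  [0, 0, 0, 0, 0, 0],
  [0, 0, 0, 0, 0, 0],
  [0, 0, 0, 0, 0, 0],
], hand=0, squeeze=30)

```text
time_s: 12.08
tcp_pos: [0.4373, 0.2729, 0.2046]
eef_rot: [-179.8, -59.9, -92.1]
contact_force: [0.1, 0.8, 3.3]
gripper_width: 0.0276
gripper_force: 29.9
```

Call:
carry_out([
  [0.02, 0, -0.0115, 0, 0, 0],
  [0, 0, 0, 0, 0, 0],
])

```text
time_s: 12.32
tcp_pos: [0.4374, 0.273, 0.2165]
eef_rot: [-179.7, -59.8, -92.2]
contact_force: [-0.3, 1.1, -1.4]
gripper_width: 0.0282
gripper_force: 29.9
```

Call:
carry_out([
  [0.05, 0, -0.029, 0, 0, 0],
  [0.07, 0, -0.04, 0, 0, 0],
  [0.07, 0, -0.04, 0, 0, 0],
  [0.07, 0, -0.04, 0, 0, 0],
  [0.04, 0, -0.023, 0, 0, 0],
])

```text
time_s: 12.95
tcp_pos: [0.4369, 0.2719, 0.3905]
eef_rot: [-179.7, -59.8, -92.2]
contact_force: [0.4, 0.6, -1.3]
gripper_width: 0.0283
gripper_force: 29.9
```

Run:
```python
from kin import *
s=r.get_state();print(s["tcp_pos"].round(4),s["eef_rot"].round(2),s["contact_force"].round(1),s["gripper_width"],s["joints"].round(0))
go([.437,.12,.39],None,4);go([.5,-.05,.39],None,1)
im=r.capture("scene");t=r.capture("top");w=r.capture("wrist")
for n,i in(("top",t),("scene",im),("wrist",w)):
  for m in blobs(i,172,9,150,70,60):
    c,p,q,k,ww=axis(m);print(n,c.round(1),p.round(1),q.round(1),k,ww.round())
for P in([.5,-.05,.39],[.52,-.2,.39]): print(ik(np.array(P),R.from_euler('xyz',[180,-60,-92],degrees=True).as_matrix(),[50,20,-20,30,-100]),ik(np.array(P),R.from_euler('xyz',[180,30,-92],degrees=True).as_matrix(),[0,20,-20,-20,-80]))
z=R.from_euler('xyz',[180,30,-92],degrees=True).as_matrix();print(z[:,2])
```

```text
[0.4369 0.2719 0.3905] [-179.71  -59.79  -92.2 ] [ 0.4  0.6 -1.3] 0.028287180575958703 [  67.   27.   -2.   21. -117.  -69.]
row x4 [0.038, -0.0026, 0.0657] [0.0, 0.0, 0.0] dist 0.152
row x1 [0.3204, -0.1479, 0.5531] [0.0, 0.0, 0.0] dist 0.328
top [ 46.7 172.9] [ 33.4 158.6] [ 56.5 183.5] 171 [ 8. 35.]
top [367.3 226.3] [380.  225.4] [354.9 227. ] 98 [ 7. 30.]
scene [337.9 205.6] [344.9 200.8] [328.8 211.8] 83 [ 7. 20.]
scene [252.2 286.6] [251.2 267. ] [253.1 305.1] 138 [ 4. 43.]
scene [197.2 296.6] [239.1 315.1] [160.4 280.4] 1322 [39. 88.]
wrist [252.5 180.8] [256.9 166.3] [248.3 194.9] 225 [11. 33.]
wrist [277.7 229. ] [276.6 193.9] [278.6 259.4] 3382 [63. 70.]
wrist [278.6 300.3] [300.7 300.9] [255.7 299.6] 891 [30. 41.]
(np.True_, array([  47.,   13.,  -15.,   37., -110.]), -52) (np.True_, array([ -5.,   5.,  -6., -30., -81.]), 8)
(np.True_, array([  33.,   10.,  -19.,   46., -101.]), -43) (np.True_, array([-19.,  15.,   6., -29., -90.]), 19)
[ 0.01744975  0.49969541 -0.8660254 ]
```

Call:
carry_out([
  [0.038, -0.0026, 0.0657, 0, 0, 0],
  [0.038, -0.0026, 0.0657, 0, 0, 0],
  [0.038, -0.0026, 0.0657, 0, 0, 0],
  [0.038, -0.0026, 0.0657, 0, 0, 0],
  [0.042, -0.0344, 0.0726, 0, 0, 0],
])

```text
time_s: 13.72
tcp_pos: [0.4523, 0.0764, 0.3876]
eef_rot: [-180.0, -60.0, -91.9]
contact_force: [0.8, 0.1, -0.9]
gripper_width: 0.0278
gripper_force: 29.9
```

Call:
carry_out([
  [0.042, -0.0344, 0.0726, 0, 0, 0],
  [0.042, -0.0344, 0.0726, 0, 0, 0],
  [0.042, -0.0344, 0.0726, 0, 0, 0],
  [0, 0, 0, 0, -0.1, 0],
  [0, 0, 0, 0, -0.14, 0],
])

```text
time_s: 14.35
tcp_pos: [0.4996, -0.0503, 0.3865]
eef_rot: [179.8, -45.4, -91.8]
contact_force: [0.1, 0.4, -0.6]
gripper_width: 0.0276
gripper_force: 29.9
```

Call:
carry_out([
  [0, 0, 0, 0, -0.14, 0],
  [0, 0, 0, 0, -0.14, 0],
  [0, 0, 0, 0, -0.14, 0],
  [0, 0, 0, 0, -0.14, 0],
  [0, 0, 0, 0, -0.14, 0],
])

```text
time_s: 14.98
tcp_pos: [0.4996, -0.0494, 0.3878]
eef_rot: [-180.0, -3.3, -91.9]
contact_force: [-0.3, -1.4, -1.9]
gripper_width: 0.0279
gripper_force: 29.9
```

Call:
carry_out([
  [0, 0, 0, 0, -0.14, 0],
  [0, 0, 0, 0, -0.14, 0],
  [0, 0, 0, 0, -0.14, 0],
  [0, 0, 0, 0, -0.14, 0],
  [0, 0, 0, 0, 0, 0],
])

```text
time_s: 15.6
tcp_pos: [0.4998, -0.052, 0.386]
eef_rot: [179.8, 30.2, -92.4]
contact_force: [0.2, 1.0, -0.7]
gripper_width: 0.0279
gripper_force: 29.9
```

Run:
```python
from kin import *
w=cam("wrist");im=r.capture("wrist");s=r.get_state();print(s["joints"].round(1),s["tcp_pos"].round(4),s["eef_rot"].round(2),s["contact_force"].round(1),s["gripper_width"])
cv2.imwrite("pics/w6.png",im[:,:,::-1])
for nm,a,b in(("red",172,9),("yel",10,26)):
  for m in blobs(im,a,b,150,70,150):
    c,p,q,k,ww=axis(m);print(nm,c.round(1),p.round(1),q.round(1),k,ww.round(),plane(w,[p,q],.018).round(3).tolist())
```

```text
[ -7.3   5.4   4.9 -29.9 -92.2   4.7] [ 0.4999 -0.0515  0.3867] [179.85  30.03 -92.26] [ 0.8  0.5 -0.9] 0.02810667357321238
red [277.4 228.6] [278.  193.9] [276.8 259.5] 3172 [64. 72.] [[0.509, 0.226, 0.018], [0.521, 0.443, 0.018]]
red [277.3 300.6] [300.1 302.5] [252.4 298.5] 967 [31. 46.] [[0.46, 0.66, 0.018], [0.599, 0.63, 0.018]]
yel [292.9 238.5] [289.7 223.6] [297.  257.8] 173 [ 8. 38.] [[0.487, 0.314, 0.018], [0.471, 0.438, 0.018]]
yel [213.1 274.3] [213.6 247.9] [212.5 302. ] 310 [11. 65.] [[0.668, 0.391, 0.018], [0.719, 0.646, 0.018]]
yel [343.  274.1] [342.5 248. ] [343.5 302. ] 321 [12. 65.] [[0.363, 0.404, 0.018], [0.332, 0.664, 0.018]]
yel [321.1 317.6] [474.  315.8] [125.  319.9] 2652 [ 10. 398.] [[-0.106, 0.782, 0.018], [1.028, 0.753, 0.018]]
```

Run:
```python
from kin import *
go([.549,-.215,.30],None,4)
M=R.from_euler('xyz',[179.85,30.03,-92.26],degrees=True).as_matrix();print("down 0.1m",(M.T@[0,0,-.1]/.5).round(4),"-y .1",(M.T@[0,-.1,0]/.5).round(4),"+x .1",(M.T@[.1,0,0]/.5).round(4))
print(ik(np.array([.549,-.215,.03]),M,[-20,30,-10,-30,-60]))
```

```text
row x4 [0.0916, -0.0278, -0.0029] [0.0, 0.0, 0.0] dist 0.191
down 0.1m [ 0.1001 -0.0005  0.1732] -y .1 [ 0.173  -0.0076 -0.1   ] +x .1 [-0.0068 -0.1999  0.0034]
(np.True_, array([-20.,  35., -15., -35., -56.]), 41)
```

Call:
carry_out([
  [0.0916, -0.0278, -0.003, 0, 0, 0],
  [0.0916, -0.0278, -0.003, 0, 0, 0],
  [0.0916, -0.0278, -0.003, 0, 0, 0],
  [0.0916, -0.0278, -0.003, 0, 0, 0],
  [0, 0, 0, 0, 0, 0],
])

```text
time_s: 16.27
tcp_pos: [0.5502, -0.2139, 0.2981]
eef_rot: [179.7, 30.1, -92.2]
contact_force: [0.2, 0.7, -1.1]
gripper_width: 0.0282
gripper_force: 29.9
```

Call:
carry_out([
  [0.05, 0, 0.0866, 0, 0, 0],
  [0.05, 0, 0.0866, 0, 0, 0],
  [0.05, 0, 0.0866, 0, 0, 0],
  [0.05, 0, 0.0866, 0, 0, 0],
  [0, 0, 0, 0, 0, 0],
])

```text
time_s: 16.9
tcp_pos: [0.5486, -0.2105, 0.0991]
eef_rot: [179.6, 30.2, -92.0]
contact_force: [-0.4, 0.0, -1.2]
gripper_width: 0.0277
gripper_force: 29.9
```

Run:
```python
from kin import *
w=cam("wrist");im=r.capture("wrist");s=r.get_state();print(s["tcp_pos"].round(4),s["eef_rot"].round(2),s["contact_force"].round(1))
go([.549,-.215,.045],[180,30,-92.2],3)
for n in("wrist","scene"):
 im=r.capture(n);c_=cam(n);cv2.imwrite(f"pics/{n}7.png",im[:,:,::-1])
 for nm,a,b in(("red",172,9),("yel",10,26)):
  for m in blobs(im,a,b,150,70,40):
    c,p,q,k,ww=axis(m);print(n,nm,c.round(1),p.round(1),q.round(1),k,ww.round(),plane(c_,[p,q],.018).round(3).tolist())
```

```text
[ 0.5502 -0.2117  0.1018] [179.9   30.05 -91.87] [ 0.7  0.2 -0.2]
row x3 [0.0209, 0.0007, 0.0317] [0.0015, 0.0003, 0.0016] dist 0.057
wrist red [398.6  44.5] [423.2  10.6] [340.5 124.5] 435 [ 46. 163.] [[0.478, -0.304, 0.018], [0.512, -0.243, 0.018]]
wrist red [278.7 215.7] [317.1 236. ] [256.5 204. ] 1455 [60. 67.] [[0.52, -0.138, 0.018], [0.569, -0.177, 0.018]]
wrist red [262.1 301.9] [257.6 289.2] [267.  315.7] 42 [ 3. 37.] [[0.578, -0.054, 0.018], [0.572, 0.006, 0.018]]
wrist red [295.7 300.7] [299.2 289. ] [291.4 315.4] 53 [ 4. 37.] [[0.534, -0.052, 0.018], [0.543, 0.006, 0.018]]
wrist red [277.3 294.3] [282.9 297.1] [268.2 289.7] 110 [11. 15.] [[0.552, -0.036, 0.018], [0.567, -0.052, 0.018]]
wrist red [278.9 303.3] [288.  303.5] [270.  303.1] 64 [ 4. 20.] [[0.546, -0.022, 0.018], [0.567, -0.024, 0.018]]
wrist red [279.  312.9] [285.6 312.1] [270.9 313.9] 63 [ 7. 16.] [[0.549, -0.002, 0.018], [0.567, 0.002, 0.018]]
wrist yel [392.4  89.6] [424.5  19.1] [347.8 187.2] 5535 [ 59. 203.] [[0.476, -0.301, 0.018], [0.501, -0.192, 0.018]]
wrist yel [203.5 118.4] [205.3  55.9] [201.  209
[... 1294 characters left out ...]
8], [0.61, -0.187, 0.018]]
scene yel [231.  221.4] [229.6 204. ] [232.4 239.2] 310 [10. 40.] [[0.845, -0.066, 0.018], [0.681, 0.124, 0.018]]
scene yel [250. 228.] [248.6 209.8] [251.5 247.1] 331 [10. 42.] [[0.754, -0.065, 0.018], [0.601, 0.129, 0.018]]
scene yel [104.7 328.3] [112.4 329.8] [ 96.3 326.6] 75 [ 9. 16.] [[0.681, 0.596, 0.018], [0.724, 0.612, 0.018]]
scene yel [  5.8 353.5] [ 10.1 338.1] [  1.7 368.5] 261 [13. 30.] [[0.874, 0.764, 0.018], [0.797, 0.824, 0.018]]
scene yel [ 43.1 348.8] [ 53.6 340.5] [ 33.  356.8] 95 [ 4. 30.] [[0.773, 0.701, 0.018], [0.768, 0.759, 0.018]]
scene yel [  8.  373.1] [ 20. 361.] [ -1.4 382.6] 167 [ 9. 28.] [[0.782, 0.785, 0.018], [0.764, 0.848, 0.018]]
```

Call:
carry_out([
  [0.0209, 0.0007, 0.0317, 0, 0, 0],
  [0.0209, 0, 0.0317, 0, 0, 0],
  [0.0209, 0, 0.0317, 0, 0, 0],
  [0, 0, 0, 0, 0, 0],
])

```text
time_s: 17.55
tcp_pos: [0.5488, -0.2159, 0.0429]
eef_rot: [179.8, 30.2, -92.1]
contact_force: [-0.1, 0.3, -1.3]
gripper_width: 0.0279
gripper_force: 29.9
```

Call:
carry_out([
  [0.005, 0, 0.0087, 0, 0, 0],
  [0.005, 0, 0.0087, 0, 0, 0],
  [0.002, 0, 0.0035, 0, 0, 0],
  [0, 0, 0, 0, 0, 0],
])

```text
time_s: 18.05
tcp_pos: [0.5502, -0.2163, 0.0332]
eef_rot: [-179.9, 30.1, -91.9]
contact_force: [0.5, -0.6, -1.9]
gripper_width: 0.0277
gripper_force: 29.9
```

Call:
carry_out([
  [0.003, 0, 0.0052, 0, 0, 0],
  [0.002, 0, 0.0035, 0, 0, 0],
  [0, 0, 0, 0, 0, 0],
])

```text
time_s: 18.42
tcp_pos: [0.55, -0.2162, 0.028]
eef_rot: [-179.9, 30.1, -91.9]
contact_force: [1.0, 0.5, -1.9]
gripper_width: 0.0279
gripper_force: 29.9
```

Call:
carry_out([
  [0.001, 0, 0.0017, 0, 0, 0],
  [0, 0, 0, 0, 0, 0],
])

```text
time_s: 18.68
tcp_pos: [0.5501, -0.2162, 0.0271]
eef_rot: [-179.9, 30.1, -91.9]
contact_force: [-0.2, -0.2, -1.4]
gripper_width: 0.0279
gripper_force: 29.9
```

Call:
carry_out([
  [0.001, 0, 0.0017, 0, 0, 0],
  [0, 0, 0, 0, 0, 0],
])

```text
time_s: 18.92
tcp_pos: [0.5503, -0.2163, 0.0264]
eef_rot: [-179.9, 30.1, -91.9]
contact_force: [-0.5, 0.5, 1.0]
gripper_width: 0.0282
gripper_force: 29.9
```

Call:
carry_out([
  [0.001, 0, 0.0017, 0, 0, 0],
  [0, 0, 0, 0, 0, 0],
])

```text
time_s: 19.18
tcp_pos: [0.5503, -0.2163, 0.0264]
eef_rot: [-179.9, 30.1, -91.8]
contact_force: [-1.1, 0.3, 7.7]
gripper_width: 0.0278
gripper_force: 29.9
```

Call:
carry_out([
  [0.001, 0, 0.0017, 0, 0, 0],
  [0, 0, 0, 0, 0, 0],
])

```text
time_s: 19.42
tcp_pos: [0.5503, -0.2163, 0.0263]
eef_rot: [-179.8, 30.1, -91.8]
contact_force: [-4.0, -0.2, 14.3]
gripper_width: 0.028
gripper_force: 29.9
```

Call:
carry_out([
  [-0.0015, 0, -0.0026, 0, 0, 0],
  [0, 0, 0, 0, 0, 0],
])

```text
time_s: 19.68
tcp_pos: [0.5503, -0.2163, 0.0264]
eef_rot: [-179.9, 30.1, -91.9]
contact_force: [-1.3, -0.2, 6.6]
gripper_width: 0.028
gripper_force: 29.9
```

Call:
carry_out([
  [0, 0, 0, 0, 0, 0],
  [0, 0, 0, 0, 0, 0],
], hand=0.41)

```text
time_s: 19.92
tcp_pos: [0.5499, -0.2162, 0.0254]
eef_rot: [-179.9, 30.1, -91.9]
contact_force: [-0.8, -0.1, 1.9]
gripper_width: 0.0352
gripper_force: 0.9
```

Call:
carry_out([
  [0, 0, -0.04, 0, 0, 0],
  [0, 0, -0.08, 0, 0, 0],
  [0, 0, -0.1, 0, 0, 0],
  [0, 0, -0.12, 0, 0, 0],
  [0, 0, -0.12, 0, 0.1, 0],
])

```text
time_s: 20.55
tcp_pos: [0.545, -0.3346, 0.2262]
eef_rot: [-180.0, 24.0, -92.1]
contact_force: [1.0, -1.4, 1.0]
gripper_width: 0.0361
gripper_force: 0.0
```

Call:
carry_out([
  [0, 0, 0, 0, 0.16, 0],
  [0, 0, 0, 0, 0.16, 0],
  [0, 0, 0, 0, 0.08, 0],
  [0, 0, 0, 0, 0, 0],
])

```text
time_s: 21.05
tcp_pos: [0.5459, -0.3304, 0.2264]
eef_rot: [-179.8, -0.0, -91.8]
contact_force: [0.3, -0.1, -0.5]
gripper_width: 0.0357
gripper_force: 0.0
```

Run:
```python
from kin import *
s=r.get_state();print(s["joints"].round(1),s["tcp_pos"].round(4),s["eef_rot"].round(2),s["contact_force"].round(1))
go(s["tcp_pos"],[180,0,-92.2])
for n in("wrist","scene"):
 im=r.capture(n);c_=cam(n);cv2.imwrite(f"pics/{n}8.png",im[:,:,::-1])
 for nm,a,b in(("redor",172,11),("yel",12,26)):
  for m in blobs(im,a,b,150,70,60):
    c,p,q,k,ww=axis(m)
    X=plane(c_,[c,p,q],.018)
    if abs(X[0,0]-.55)<.12 and abs(X[0,1]+.17)<.17: print(n,nm,c.round(1),p.round(1),q.round(1),k,ww.round(),X.round(3).tolist())
```

```text
[-13.7  17.7  -5.9  -0.  -66.2  11.9] [ 0.5459 -0.3304  0.2264] [-179.84   -0.    -91.82] [ 0.3 -0.1 -0.5]
row x1 [0.0, 0.0, 0.0] [-0.0027, 0.0, 0.0063] dist 0.0
wrist redor [338.3 227.3] [334.6 213.1] [343.1 245.8] 457 [26. 31.] [[0.477, -0.284, 0.018], [0.482, -0.302, 0.018], [0.471, -0.261, 0.018]]
wrist redor [277.7 256.8] [286.  256.7] [269.  256.9] 91 [ 7. 19.] [[0.55, -0.249, 0.018], [0.54, -0.249, 0.018], [0.56, -0.249, 0.018]]
wrist redor [278.1 301.2] [277.8 288.8] [278.4 315.2] 520 [23. 30.] [[0.551, -0.188, 0.018], [0.551, -0.206, 0.018], [0.551, -0.168, 0.018]]
wrist yel [329.5 227.6] [334.2 216.7] [325.2 237.5] 124 [ 7. 25.] [[0.487, -0.284, 0.018], [0.482, -0.297, 0.018], [0.492, -0.272, 0.018]]
wrist yel [245.6 241.4] [240.4 228.6] [252.5 258. ] 352 [18. 35.] [[0.587, -0.27, 0.018], [0.593, -0.286, 0.018], [0.58, -0.248, 0.018]]
wrist yel [198.1 273.4] [198.3 248. ] [198. 302.] 322 [12. 69.] [[0.649, -0.23, 0.018], [0.645, -0.263, 0.018], [0.653, -0.19, 0.018]]
wrist yel [357.7 273. ] [357.4 248. ] [358.1 302. ] 331 [13. 70.] [[0.452, -0.224, 0.018], [0.453, -0.257, 0.018], [0.45, -0.184, 0.018]]
wrist yel [339.6 317.6] [491.  315.6] [141.  320.2] 2575 [ 10. 396.] [[0.473, -0.162, 0.018], [0.274, -0.156, 0.018], [0.73, -0.165, 0.018]]
scene redor [337.3 206. ] [344.9 200.8] [328.8 211.7] 100 [ 6. 21.] [[0.484, -0.257, 0.018], [0.476, -0.31, 0.018], [0.492, -0.201, 0.018]]
scene redor [314.6 207.9] [321.  202.7] [307.5 213.6] 90 [ 6. 19.] [[0.55, -0.201, 0.018], [0.548, -0.25, 0.018], [0.552, -0.149, 0.018]]
scene yel [307.7 201.2] [316.1 197.2] [298.  205.9] 81 [ 5. 22.] [[0.598, -0.236, 0.018], [0.586, -0.282, 0.018], [0.611, -0.183, 0.018]]
```

Call:
carry_out([
  [-0.096, 0.003, -0.07, 0, 0, 0],
  [-0.096, 0.003, -0.07, 0, 0, 0],
  [-0.096, 0.003, -0.07, 0, 0, 0],
  [-0.096, 0.003, -0.07, 0, 0, 0],
  [-0.096, 0.003, -0.07, 0, 0, 0],
], hand=0.6)

```text
time_s: 21.78
tcp_pos: [0.5464, -0.091, 0.4017]
eef_rot: [-179.9, 0.1, -92.1]
contact_force: [1.1, 0.1, 0.5]
gripper_width: 0.0527
gripper_force: 0.0
```

Call:
carry_out([
  [0, 0, 0, 0, 0, 0],
  [0, 0, 0, 0, 0, 0],
])

```text
time_s: 22.02
tcp_pos: [0.5464, -0.092, 0.3998]
eef_rot: [-180.0, 0.1, -92.0]
contact_force: [0.4, 0.3, -0.9]
gripper_width: 0.0525
gripper_force: 0.0
```

```bash
cat > look.py <<'E'
from kin import *
def look(name):
    c_=cam("wrist");im=r.capture("wrist");cv2.imwrite(f"pics/{name}.png",im[:,:,::-1])
    h=cv2.cvtColor(im,cv2.COLOR_RGB2HSV); H=h[...,0]
    m=(((H<=26)|(H>=172))&(h[...,1]>140)&(h[...,2]>60)).astype(np.uint8); m[235:]=0
    n,l,st,_=cv2.connectedComponentsWithStats(m)
    for i in range(1,n):
        if st[i,4]<300: continue
        ys,xs=np.nonzero(l==i); X=plane(c_,np.c_[xs,ys],.020)[:,:2]
        c,wh,a=cv2.minAreaRect((X*1000).astype(np.float32))
        cc=X.mean(0);w,V=np.linalg.eigh(np.cov((X-cc).T));v=V[:,1]*np.sign(-V[1,1]);t=(X-cc)@v
        print("hue",np.median(H[l==i]),"n",len(X),"c",cc.round(4),"butt",(cc+v*np.percentile(t,99.7)).round(4),"front",(cc+v*t.min()).round(4),"tilt(deg from -y)",np.degrees(np.arctan2(v[0],-v[1])).round(2),"rect",np.round(c,1),np.round(wh,1),round(a,1))
    b=((H>100)&(H<125)&(h[...,1]>120)).astype(np.uint8);b[240:]=0
    n,l,st,_=cv2.connectedComponentsWithStats(b);i=1+np.argmax(st[1:,4]);b=l==i
    cols=[x for x in range(560) if b[:,x].sum()>60]
    tops=np.array([[x,np.nonzero(b[:,x])[0].min()] for x in cols[8:-8]])
    X=plane(c_,tops,.018)[:,:2];f=np.polyfit(X[:,0],X[:,1],1);rs=X[:,1]-np.polyval(f,X[:,0]);k=abs(rs)<.003;f=np.polyfit(X[k,0],X[k,1],1)
    print("wall outer top: y(.545)=",np.polyval(f,.545).round(4),"slope deg",np.degrees(np.arctan(f[0])).round(2),k.sum(),len(k))
    for ed in(cols[0],cols[-1]): print("side",plane(c_,[[ed,np.median(np.nonzero(b[:,ed])[0])]],.018).round(4))
if __name__=="__main__":
    import sys; s=r.get_state();print(s["joints"].round(1),s["tcp_pos"].round(4),s["eef_rot"].round(2),s["time_s"]); look(sys.argv[1])
E
python3 look.py w9
```

```text
[ 10.6   5.5   0.8  -0.1 -85.2 -12.6] [ 0.5464 -0.092   0.3998] [-1.7995e+02  1.2000e-01 -9.1980e+01] 22.025
hue 9.0 n 1198 c [ 0.4839 -0.252 ] butt [ 0.4758 -0.3004] front [ 0.4935 -0.1944] tilt(deg from -y) -9.44 rect [ 484.5 -247.7] [108.2  30.1] 80.5
hue 21.0 n 1071 c [ 0.5994 -0.2351] butt [ 0.5879 -0.2827] front [ 0.613  -0.1787] tilt(deg from -y) -13.59 rect [ 600.4 -231. ] [107.6  28.1] 76.6
hue 8.0 n 1005 c [ 0.5505 -0.202 ] butt [ 0.5496 -0.2499] front [ 0.5517 -0.1439] tilt(deg from -y) -1.11 rect [ 551.2 -196.9] [105.9  25.5] 88.2
wall outer top: y(.545)= -0.3398 slope deg -1.97 147 147
side [[ 0.6741 -0.3006  0.018 ]]
side [[ 0.4242 -0.2871  0.018 ]]
```

```bash
cat >> kin.py <<'E'
def goy(src,yaw0,dst,yaw1,n):  # tool-down: turn first, then shift
    M=R.from_euler('xyz',[180,0,yaw1],degrees=True).as_matrix()
    d=np.array(dst)-src; print("turn",round((yaw0-yaw1)/60,4),"rows",n,(M.T@d/.5/n).round(4).tolist(),"step mm",round(np.linalg.norm(d)/n*1000,1))
E
python3 - <<'E'
from kin import *
goy([.5464,-.092,.3998],-91.98,[.4845,-.2477,.08],-99.4,6)
E
```

```text
turn 0.1237 rows 6 [0.0546, 0.0119, 0.1066] step mm 60.2
```

Call:
carry_out([
  [0, 0, 0, 0, 0, 0.1237],
  [0.0546, 0.0119, 0.1066, 0, 0, 0],
  [0.0546, 0.0119, 0.1066, 0, 0, 0],
  [0.0546, 0.0119, 0.1066, 0, 0, 0],
  [0.0546, 0.0119, 0.1066, 0, 0, 0],
], hand=0.5)

```text
time_s: 22.7
tcp_pos: [0.5039, -0.1973, 0.1842]
eef_rot: [180.0, 0.1, -99.5]
contact_force: [1.2, 0.5, -0.0]
gripper_width: 0.0437
gripper_force: 0.0
```

Call:
carry_out([
  [0.0546, 0.0119, 0.1066, 0, 0, 0],
  [0.0546, 0.0119, 0.1066, 0, 0, 0],
  [0, 0, 0, 0, 0, 0],
])

```text
time_s: 23.08
tcp_pos: [0.4798, -0.2489, 0.0748]
eef_rot: [179.5, 0.1, -99.7]
contact_force: [0.1, 0.5, -0.2]
gripper_width: 0.0439
gripper_force: 0.0
```

Run:
```python
from kin import *
s=r.get_state();print(s["tcp_pos"].round(4),s["eef_rot"].round(2),s["contact_force"].round(1),s["gripper_width"])
go([.4845,-.2477,.0262],[180,0,-99.4],2)
```

```text
[ 0.4798 -0.2489  0.0748] [ 1.7946e+02  1.0000e-01 -9.9680e+01] [ 0.1  0.5 -0.2] 0.043904191807063175
row x2 [-0.0018, -0.0049, 0.0485] [0.0045, 0.0009, -0.0024] dist 0.049
```

Call:
carry_out([
  [0, 0, 0.04, 0, 0, 0],
  [0, 0, 0, 0, 0, 0],
])

```text
time_s: 23.32
tcp_pos: [0.4843, -0.2475, 0.0594]
eef_rot: [180.0, 0.1, -99.5]
contact_force: [-0.2, 0.4, -0.2]
gripper_width: 0.044
gripper_force: 0.0
```

Run:
```python
from kin import *
s=r.get_state();print(s["tcp_pos"].round(4),s["eef_rot"].round(2))
go([.4845,-.2477,.0262],[180,0,-99.4],2)
```

```text
[ 0.4843 -0.2475  0.0594] [ 1.7996e+02  8.0000e-02 -9.9450e+01]
row x2 [0.0002, -0.0003, 0.0332] [0.0004, 0.0007, -0.0005] dist 0.033
```

Call:
carry_out([
  [0, 0, 0.0332, 0, 0, 0],
  [0, 0, 0.0332, 0, 0, 0],
  [0, 0, 0, 0, 0, 0],
])

```text
time_s: 23.7
tcp_pos: [0.4849, -0.2469, 0.0271]
eef_rot: [-180.0, 0.1, -99.4]
contact_force: [0.1, 0.1, -0.9]
gripper_width: 0.0437
gripper_force: 0.0
```

Call:
carry_out([
  [0, 0, 0, 0, 0, 0],
  [0, 0, 0, 0, 0, 0],
  [0, 0, 0, 0, 0, 0],
], hand=0, squeeze=20)

```text
time_s: 24.08
tcp_pos: [0.4857, -0.247, 0.0279]
eef_rot: [-179.8, 0.1, -99.4]
contact_force: [-0.9, 2.3, 6.9]
gripper_width: 0.032
gripper_force: 20.0
```

Call:
carry_out([
  [0, 0, 0, 0, 0, -0.06],
  [0, 0, 0, 0, 0, -0.064],
  [0.016, 0, 0, 0, 0, 0],
  [0.016, 0, 0, 0, 0, 0],
  [0, 0, 0, 0, 0, 0],
])

```text
time_s: 24.7
tcp_pos: [0.4856, -0.2636, 0.0279]
eef_rot: [-179.8, 0.0, -91.9]
contact_force: [-0.8, -3.2, 5.2]
gripper_width: 0.0318
gripper_force: 20.0
```

Call:
carry_out([
  [0.006, 0, 0, 0, 0, 0],
  [0, 0, 0, 0, 0, 0],
])

```text
time_s: 24.95
tcp_pos: [0.4855, -0.2661, 0.0279]
eef_rot: [-179.8, 0.0, -91.9]
contact_force: [-0.5, 1.0, 6.9]
gripper_width: 0.0317
gripper_force: 20.0
```

Call:
carry_out([
  [0.006, 0, 0, 0, 0, 0],
  [0, 0, 0, 0, 0, 0],
])

```text
time_s: 25.2
tcp_pos: [0.4854, -0.269, 0.0279]
eef_rot: [-179.8, 0.0, -91.9]
contact_force: [0.4, 1.6, 6.9]
gripper_width: 0.0322
gripper_force: 20.0
```

Call:
carry_out([
  [0.006, 0, 0, 0, 0, 0],
  [0, 0, 0, 0, 0, 0],
])

```text
time_s: 25.45
tcp_pos: [0.4853, -0.2719, 0.0279]
eef_rot: [-179.8, 0.0, -91.9]
contact_force: [0.3, 2.7, 8.2]
gripper_width: 0.0318
gripper_force: 20.0
```

Call:
carry_out([
  [0.005, 0, 0, 0, 0, 0],
  [0, 0, 0, 0, 0, 0],
])

```text
time_s: 25.7
tcp_pos: [0.4852, -0.2743, 0.0279]
eef_rot: [-179.8, 0.1, -91.9]
contact_force: [0.1, 2.9, 7.9]
gripper_width: 0.0322
gripper_force: 20.0
```

Call:
carry_out([
  [0.004, 0, 0, 0, 0, 0],
  [0, 0, 0, 0, 0, 0],
])

```text
time_s: 25.95
tcp_pos: [0.4851, -0.2763, 0.0279]
eef_rot: [-179.8, 0.1, -91.9]
contact_force: [-1.3, 3.4, 7.8]
gripper_width: 0.0318
gripper_force: 20.0
```

Call:
carry_out([
  [0.003, 0, 0, 0, 0, 0],
  [0, 0, 0, 0, 0, 0],
])

```text
time_s: 26.2
tcp_pos: [0.4851, -0.2778, 0.0279]
eef_rot: [-179.8, 0.1, -91.9]
contact_force: [0.1, 2.7, 8.0]
gripper_width: 0.0318
gripper_force: 20.0
```

Call:
carry_out([
  [0.004, 0, -0.0015, 0, 0, 0],
  [0, 0, 0, 0, 0, 0],
])

```text
time_s: 26.45
tcp_pos: [0.485, -0.2783, 0.028]
eef_rot: [-179.8, 0.2, -91.9]
contact_force: [1.9, 12.9, 3.9]
gripper_width: 0.032
gripper_force: 20.0
```

Call:
carry_out([
  [0.003, 0, 0, 0, 0, 0],
  [0, 0, 0, 0, 0, 0],
])

```text
time_s: 26.7
tcp_pos: [0.4851, -0.2787, 0.0279]
eef_rot: [-179.8, 0.2, -91.9]
contact_force: [3.0, 20.2, 6.1]
gripper_width: 0.0316
gripper_force: 20.0
```

Call:
carry_out([
  [0.003, 0, 0, 0, 0, 0],
  [0, 0, 0, 0, 0, 0],
])

```text
time_s: 26.95
tcp_pos: [0.485, -0.2798, 0.0278]
eef_rot: [-179.8, 0.2, -91.9]
contact_force: [4.1, 23.9, 6.8]
gripper_width: 0.0315
gripper_force: 20.0
```

Call:
carry_out([
  [0, 0, 0, 0, 0, 0],
  [0, 0, 0, 0, 0, 0],
], hand=0.5)

```text
time_s: 27.2
tcp_pos: [0.4838, -0.2829, 0.0276]
eef_rot: [-179.9, 0.1, -91.9]
contact_force: [0.1, 0.1, -0.3]
gripper_width: 0.0426
gripper_force: 0.0
```

Call:
carry_out([
  [0, 0, -0.06, 0, 0, 0],
  [0, 0, -0.07, 0, 0, 0],
  [0, 0, 0, 0, 0, 0],
])

```text
time_s: 27.58
tcp_pos: [0.4853, -0.2839, 0.0952]
eef_rot: [-179.6, -0.0, -91.9]
contact_force: [0.2, 0.8, 0.2]
gripper_width: 0.0441
gripper_force: 0.0
```

Run:
```python
from kin import *
s=r.get_state();print(s["tcp_pos"].round(4),s["eef_rot"].round(2),s["contact_force"].round(1))
go([.5512,-.158,.09],[180,0,-92],3)
```

```text
[ 0.4853 -0.2839  0.0952] [-1.7963e+02 -1.0000e-02 -9.1940e+01] [0.2 0.8 0.2]
row x3 [-0.0854, -0.0411, 0.0037] [-0.002, -0.0001, 0.0004] dist 0.142
```

Call:
carry_out([
  [-0.0854, -0.0411, 0.003, 0, 0, 0],
  [-0.0854, -0.0411, 0.003, 0, 0, 0],
  [-0.0854, -0.0411, 0.003, 0, 0, 0],
  [0, 0, 0.04, 0, 0, 0],
  [0, 0, 0, 0, 0, 0],
])

```text
time_s: 28.2
tcp_pos: [0.5481, -0.1567, 0.0663]
eef_rot: [179.9, 0.1, -91.9]
contact_force: [-0.9, -0.7, -0.6]
gripper_width: 0.0438
gripper_force: 0.0
```

Run:
```python
from kin import *
s=r.get_state();print(s["tcp_pos"].round(4),s["eef_rot"].round(2),s["contact_force"].round(1))
go([.5512,-.158,.0265],[180,0,-92],2)
im=r.capture("scene");c_=cam("scene")
for m in blobs(im,172,26,150,70,60):
    c,p,q,k,ww=axis(m);X=plane(c_,[c,p,q],.018)
    if abs(X[0,0]-.55)<.12 and abs(X[0,1]+.17)<.17: print(k,X.round(4).tolist())
```

```text
[ 0.5481 -0.1567  0.0663] [ 1.7985e+02  7.0000e-02 -9.1920e+01] [-0.9 -0.7 -0.6]
row x2 [0.0012, -0.0032, 0.0398] [0.0012, 0.0006, 0.0006] dist 0.04
79 [[0.4844, -0.2862, 0.018], [0.4805, -0.3385, 0.018], [0.4881, -0.2359, 0.018]]
```

Call:
carry_out([
  [0, -0.002, 0.0395, 0, 0, 0],
  [0, 0, 0.0395, 0, 0, 0],
  [0, 0, 0, 0, 0, 0],
])

```text
time_s: 28.62
tcp_pos: [0.5495, -0.1578, 0.028]
eef_rot: [179.9, 0.1, -92.0]
contact_force: [-0.2, -0.1, 0.0]
gripper_width: 0.0439
gripper_force: 0.0
```

Call:
carry_out([
  [0, 0, 0, 0, 0, 0],
  [0, 0, 0, 0, 0, 0],
  [0, 0, 0, 0, 0, 0],
], hand=0, squeeze=20)

```text
time_s: 29.0
tcp_pos: [0.5514, -0.1571, 0.0298]
eef_rot: [-179.8, 0.1, -91.9]
contact_force: [-0.1, -0.5, 4.8]
gripper_width: 0.0279
gripper_force: 19.9
```

Call:
carry_out([
  [0.04, 0, -0.001, 0, 0, 0],
  [0.04, 0, 0, 0, 0, 0],
  [0.04, 0, 0, 0, 0, 0],
  [0, 0, 0, 0, 0, 0],
])

```text
time_s: 29.5
tcp_pos: [0.5492, -0.2198, 0.0298]
eef_rot: [-179.8, 0.0, -92.0]
contact_force: [1.2, -3.2, 4.5]
gripper_width: 0.0277
gripper_force: 19.9
```

Run:
```python
from kin import *
s=r.get_state();print(s["tcp_pos"].round(4),s["eef_rot"].round(2),s["contact_force"].round(1),s["gripper_width"])
go([.5463,-.236,.0275],[180,0,-92],1)
```

```text
[ 0.5492 -0.2198  0.0298] [-1.7983e+02  2.0000e-02 -9.2030e+01] [ 1.2 -3.2  4.5] 0.027749426372572997
row x1 [0.0326, 0.0046, 0.0045] [-0.0028, 0.0003, -0.0005] dist 0.017
```

Call:
carry_out([
  [0.014, 0.002, 0, 0, 0, 0],
  [0.014, 0.002, 0, 0, 0, 0],
  [0.004, 0, 0, 0, 0, 0],
  [0, 0, 0, 0, 0, 0],
])

```text
time_s: 30.0
tcp_pos: [0.5467, -0.2344, 0.0298]
eef_rot: [-179.8, 0.0, -92.0]
contact_force: [0.0, 1.0, 5.4]
gripper_width: 0.0277
gripper_force: 19.9
```

Call:
carry_out([
  [0.004, 0, 0, 0, 0, 0],
  [0, 0, 0, 0, 0, 0],
])

```text
time_s: 30.25
tcp_pos: [0.5466, -0.2362, 0.0298]
eef_rot: [-179.8, 0.1, -92.0]
contact_force: [0.4, 1.8, 5.8]
gripper_width: 0.0278
gripper_force: 19.9
```

Call:
carry_out([
  [0.004, 0, 0, 0, 0, 0],
  [0, 0, 0, 0, 0, 0],
])

```text
time_s: 30.5
tcp_pos: [0.5466, -0.2382, 0.0298]
eef_rot: [-179.8, 0.1, -92.0]
contact_force: [0.6, 2.3, 6.0]
gripper_width: 0.0276
gripper_force: 19.9
```

Call:
carry_out([
  [0.004, 0, 0, 0, 0, 0],
  [0, 0, 0, 0, 0, 0],
])

```text
time_s: 30.75
tcp_pos: [0.5465, -0.2401, 0.0298]
eef_rot: [-179.8, 0.1, -92.0]
contact_force: [-0.5, 2.5, 6.4]
gripper_width: 0.028
gripper_force: 19.9
```

Call:
carry_out([
  [0.004, 0, 0, 0, 0, 0],
  [0, 0, 0, 0, 0, 0],
])

```text
time_s: 31.0
tcp_pos: [0.5465, -0.2411, 0.0298]
eef_rot: [-179.8, 0.1, -92.0]
contact_force: [-0.1, 9.6, 7.6]
gripper_width: 0.0277
gripper_force: 20.0
```

Call:
carry_out([
  [0.004, 0, 0, 0, 0, 0],
  [0, 0, 0, 0, 0, 0],
])

```text
time_s: 31.25
tcp_pos: [0.5467, -0.2416, 0.0297]
eef_rot: [-179.8, 0.2, -92.0]
contact_force: [0.5, 19.0, 9.4]
gripper_width: 0.0276
gripper_force: 20.0
```

Call:
carry_out([
  [0.004, 0, 0, 0, 0, 0],
  [0, 0, 0, 0, 0, 0],
])

```text
time_s: 31.5
tcp_pos: [0.5467, -0.243, 0.0294]
eef_rot: [-179.8, 0.2, -92.0]
contact_force: [1.6, 22.5, 9.1]
gripper_width: 0.0278
gripper_force: 20.0
```

Call:
carry_out([
  [0, 0, 0, 0, 0, 0],
  [0, 0, 0, 0, 0, 0],
], hand=0.39)

```text
time_s: 31.75
tcp_pos: [0.5453, -0.2458, 0.0288]
eef_rot: [-180.0, 0.1, -92.0]
contact_force: [0.7, -0.8, -1.1]
gripper_width: 0.034
gripper_force: 0.0
```

Call:
carry_out([
  [0, 0, -0.06, 0, 0, 0],
  [0, 0, -0.11, 0, 0, 0],
  [-0.06, 0, -0.1, 0, 0, 0],
  [-0.06, 0, -0.1, 0, 0, 0],
  [-0.06, 0, -0.1, 0, 0, 0],
])

```text
time_s: 32.38
tcp_pos: [0.5478, -0.1554, 0.2658]
eef_rot: [-179.9, 0.1, -92.0]
contact_force: [1.2, -0.4, 0.6]
gripper_width: 0.0341
gripper_force: 0.0
```

Call:
carry_out([
  [-0.06, 0, -0.1, 0, 0, 0],
  [-0.06, 0, -0.1, 0, 0, 0],
  [0, 0, -0.07, 0, 0, 0],
  [0, 0, 0, 0, 0, 0],
  [0, 0, 0, 0, 0, 0],
])

```text
time_s: 33.0
tcp_pos: [0.5498, -0.096, 0.3984]
eef_rot: [-180.0, 0.1, -92.0]
contact_force: [-0.0, 0.5, -0.4]
gripper_width: 0.0342
gripper_force: 0.0
```

```bash
python3 look.py w10
```

```text
[ 10.1   5.9   1.1  -0.1 -85.1 -12.1] [ 0.5498 -0.096   0.3984] [-1.7998e+02  8.0000e-02 -9.1990e+01] 33.0
hue 8.0 n 1132 c [ 0.5449 -0.2856] butt [ 0.544  -0.3344] front [ 0.5459 -0.227 ] tilt(deg from -y) -1.01 rect [ 545.8 -280.7] [107.5  25.8] 88.3
hue 9.0 n 1256 c [ 0.485  -0.2834] butt [ 0.4833 -0.3325] front [ 0.4871 -0.2251] tilt(deg from -y) -2.07 rect [ 485.1 -278.9] [107.7  30.3] 87.5
hue 21.0 n 1066 c [ 0.5993 -0.2354] butt [ 0.5878 -0.2831] front [ 0.6129 -0.179 ] tilt(deg from -y) -13.56 rect [ 600.4 -231.4] [107.6  28. ] 76.5
wall outer top: y(.545)= -0.3399 slope deg -2.33 140 140
side [[ 0.6743 -0.2987  0.018 ]]
side [[ 0.4244 -0.286   0.018 ]]
```

Run:
```python
from kin import *
goy([.5498,-.096,.3984],-92,[.6067,-.205,.07],-103.5,6)
```

```text
turn 0.1917 rows 6 [0.0309, -0.0269, 0.1095] step mm 58.4
```

Call:
carry_out([
  [0, 0, 0, 0, 0, 0.096],
  [0, 0, 0, 0, 0, 0.096],
  [0.0309, -0.0269, 0.1095, 0, 0, 0],
  [0.0309, -0.0269, 0.1095, 0, 0, 0],
  [0.0309, -0.0269, 0.1095, 0, 0, 0],
], hand=0.48)

```text
time_s: 33.67
tcp_pos: [0.5782, -0.1507, 0.2322]
eef_rot: [180.0, 0.1, -103.5]
contact_force: [0.7, 0.0, -0.2]
gripper_width: 0.0421
gripper_force: 0.0
```

Call:
carry_out([
  [0.0309, -0.0269, 0.1095, 0, 0, 0],
  [0.0309, -0.0269, 0.1095, 0, 0, 0],
  [0.0309, -0.0269, 0.1095, 0, 0, 0],
  [0, 0, 0, 0, 0, 0],
  [0, 0, 0, 0, 0, 0],
])

```text
time_s: 34.3
tcp_pos: [0.6076, -0.2043, 0.071]
eef_rot: [-180.0, 0.0, -103.5]
contact_force: [0.2, 0.0, 0.4]
gripper_width: 0.0422
gripper_force: 0.0
```

Run:
```python
from kin import *
s=r.get_state();print(s["tcp_pos"].round(4),s["eef_rot"].round(2),s["contact_force"].round(1),s["gripper_width"])
go([.6067,-.205,.028],[180,0,-103.5],1)
```

```text
[ 0.6076 -0.2043  0.071 ] [-1.7996e+02  5.0000e-02 -1.0346e+02] [0.2 0.  0.4] 0.04218776883749491
row x1 [0.0018, 0.0016, 0.0861] [-0.0007, 0.0008, 0.0006] dist 0.043
```

Call:
carry_out([
  [0.001, 0.0015, 0.043, 0, 0, 0],
  [0, 0, 0.043, 0, 0, 0],
  [0, 0, 0, 0, 0, 0],
])

```text
time_s: 34.67
tcp_pos: [0.607, -0.2037, 0.0289]
eef_rot: [-179.9, 0.1, -103.4]
contact_force: [0.6, 0.1, 0.7]
gripper_width: 0.0419
gripper_force: 0.0
```

Call:
carry_out([
  [0, 0, 0, 0, 0, 0],
  [0, 0, 0, 0, 0, 0],
  [0, 0, 0, 0, 0, 0],
], hand=0, squeeze=20)

```text
time_s: 35.05
tcp_pos: [0.608, -0.2041, 0.0298]
eef_rot: [-179.8, 0.1, -103.4]
contact_force: [-1.5, 2.0, 8.3]
gripper_width: 0.03
gripper_force: 20.0
```

Call:
carry_out([
  [0, 0, 0, 0, 0, -0.064],
  [0, 0, 0, 0, 0, -0.064],
  [0, 0, 0, 0, 0, -0.064],
  [0, 0, 0, 0, 0, 0],
])

```text
time_s: 35.55
tcp_pos: [0.6083, -0.2044, 0.0298]
eef_rot: [-179.7, 0.0, -91.8]
contact_force: [-0.4, 0.7, 6.9]
gripper_width: 0.0299
gripper_force: 19.9
```

Call:
carry_out([
  [0.03, 0, 0, 0, 0, 0],
  [0.03, 0, 0, 0, 0, 0],
  [0.02, 0, 0, 0, 0, 0],
  [0, 0, 0, 0, 0, 0],
])

```text
time_s: 36.05
tcp_pos: [0.6071, -0.2453, 0.0298]
eef_rot: [-179.7, 0.0, -91.9]
contact_force: [1.3, -3.1, 5.0]
gripper_width: 0.03
gripper_force: 20.0
```

Run:
```python
from kin import *
s=r.get_state();print(s["tcp_pos"].round(4),s["eef_rot"].round(2),s["contact_force"].round(1),s["gripper_width"])
go([.6057,-.256,.028],[180,0,-92],1)
```

```text
[ 0.6071 -0.2453  0.0298] [-179.71    0.    -91.93] [ 1.3 -3.1  5. ] 0.029993848616591757
row x1 [0.0214, 0.0021, 0.0036] [-0.0049, 0.0001, 0.0012] dist 0.011
```

Call:
carry_out([
  [0.008, 0.002, 0, 0, 0, 0],
  [0.006, 0, 0, 0, 0, 0],
  [0, 0, 0, 0, 0, 0],
])

```text
time_s: 36.42
tcp_pos: [0.6059, -0.2513, 0.0298]
eef_rot: [-179.7, 0.0, -91.9]
contact_force: [0.3, 1.4, 5.4]
gripper_width: 0.0301
gripper_force: 20.0
```

Call:
carry_out([
  [0.004, 0, 0, 0, 0, 0],
  [0, 0, 0, 0, 0, 0],
])

```text
time_s: 36.67
tcp_pos: [0.6058, -0.2531, 0.0298]
eef_rot: [-179.7, 0.0, -91.9]
contact_force: [0.3, 1.8, 6.3]
gripper_width: 0.0299
gripper_force: 20.0
```

Call:
carry_out([
  [0.004, 0, 0, 0, 0, 0],
  [0, 0, 0, 0, 0, 0],
])

```text
time_s: 36.92
tcp_pos: [0.6058, -0.255, 0.0298]
eef_rot: [-179.7, 0.0, -91.9]
contact_force: [0.6, 2.8, 6.1]
gripper_width: 0.0299
gripper_force: 20.0
```

Call:
carry_out([
  [0.003, 0, 0, 0, 0, 0],
  [0, 0, 0, 0, 0, 0],
])

```text
time_s: 37.17
tcp_pos: [0.6058, -0.2552, 0.0298]
eef_rot: [-179.7, 0.1, -91.9]
contact_force: [0.1, 9.6, 9.1]
gripper_width: 0.0298
gripper_force: 20.0
```

Contact with the wall. One more press, then release, lift and check.

Call:
carry_out([
  [0.004, 0, 0, 0, 0, 0],
  [0.003, 0, 0, 0, 0, 0],
  [0, 0, 0, 0, 0, 0],
])

```text
time_s: 37.55
tcp_pos: [0.6057, -0.2563, 0.0296]
eef_rot: [-179.7, 0.3, -91.9]
contact_force: [-0.6, 22.9, 11.5]
gripper_width: 0.0297
gripper_force: 20.0
```

Call:
carry_out([
  [0, 0, 0, 0, 0, 0],
  [0, 0, 0, 0, 0, 0],
], hand=0.41)

```text
time_s: 37.8
tcp_pos: [0.6043, -0.2602, 0.0283]
eef_rot: [-179.9, 0.1, -91.9]
contact_force: [-0.8, -0.3, -0.9]
gripper_width: 0.0356
gripper_force: 0.0
```

Call:
carry_out([
  [0, 0, -0.06, 0, 0, 0],
  [0, 0, -0.11, 0, 0, 0],
  [-0.06, 0.02, -0.1, 0, 0, 0],
  [-0.06, 0.02, -0.1, 0, 0, 0],
  [-0.06, 0.02, -0.1, 0, 0, 0],
])

```text
time_s: 38.42
tcp_pos: [0.576, -0.1693, 0.2645]
eef_rot: [-179.9, 0.1, -92.0]
contact_force: [1.3, 0.4, 0.9]
gripper_width: 0.036
gripper_force: 0.0
```

Call:
carry_out([
  [-0.06, 0.02, -0.1, 0, 0, 0],
  [-0.06, 0.02, -0.1, 0, 0, 0],
  [0, 0.01, -0.07, 0, 0, 0],
  [0, 0, 0, 0, 0, 0],
  [0, 0, 0, 0, 0, 0],
])

```text
time_s: 39.05
tcp_pos: [0.5532, -0.1091, 0.3973]
eef_rot: [-179.9, 0.1, -92.0]
contact_force: [-0.2, -0.6, -0.5]
gripper_width: 0.036
gripper_force: 0.0
```

```bash
python3 look.py w11
python3 - <<'E'
from kin import *
for n in("scene","top"):
  im=r.capture(n)
  for nm,a,b in(("redor",172,11),("yel",12,26)):
   for m in blobs(im,a,b,150,80,60):
    c,p,q,k,ww=axis(m)
    if 180<c[0]<350: print(n,nm,c.round(1),p.round(1),q.round(1),k)
E
```

```text
[  8.7   6.5   1.6  -0.1 -85.  -10.7] [ 0.5532 -0.1091  0.3973] [-1.7995e+02  8.0000e-02 -9.1970e+01] 39.05
hue 21.0 n 1136 c [ 0.6034 -0.2874] butt [ 0.6018 -0.3367] front [ 0.6052 -0.2298] tilt(deg from -y) -1.8 rect [ 603.5 -283.3] [106.9  28.1] 88.1
hue 8.0 n 1128 c [ 0.5448 -0.2858] butt [ 0.5438 -0.3346] front [ 0.5459 -0.2277] tilt(deg from -y) -1.12 rect [ 545.3 -281.2] [106.9  26.1] 88.5
hue 9.0 n 1248 c [ 0.485  -0.2837] butt [ 0.4832 -0.3327] front [ 0.4872 -0.2259] tilt(deg from -y) -2.12 rect [ 484.5 -279.3] [107.1  30.6] 89.3
wall outer top: y(.545)= -0.3396 slope deg -2.08 136 136
side [[ 0.6743 -0.2977  0.018 ]]
side [[ 0.4249 -0.2807  0.018 ]]
scene redor [197.  176.2] [195.6 166.5] [198.3 185.7] 78
scene redor [188.6 182. ] [187.6 174.2] [189.7 190.6] 62
scene redor [326.2 199.1] [332. 194.] [319.7 204.8] 82
scene redor [340.2 202.7] [346.6 197.5] [333.4 208.3] 86
scene redor [252.3 286.6] [251.4 267. ] [253.1 305.1] 132
scene redor [197.1 296.8] [239.  315.4] [160.4 280.5] 1315
scene yel [313.2 195.8] [319.5 191.3] [306.4 200.6] 62
scene yel [231.  221.5] [229.5 204. ] [232.5 239.2] 314
scene yel [250.  227.8] [248.7 209. ] [251.4 247.2] 339
top redor [205.5 222.9] [219.  220.2] [193.5 225.4] 217
top yel [210.9 147. ] [219.2 146.3] [203.1 147.7] 64
top yel [242.  213.4] [239.6 196.8] [244.4 230.1] 209
```

```bash
python3 -c "
from plant import r
print(r.close_job())"
```

```text
the job is handed in; nothing more can be done
None
```

The job is handed in at about 39 s: the carry handle is folded down to the tray side, and all three screwdrivers lie parallel in the tray, within about 1° of each other, butts on the right-hand wall, with gaps of about 30 mm. In the last scene picture the chisels and parts box had not moved; I did not measure the tape or re-measure the folded handle after releasing it.

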